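# Gauge a heater-block well and log its depth on the rule

### The arm

A 7-joint arm with a two-finger parallel gripper is mounted at the origin on the work surface. World frame = base frame: x ahead of the robot, y to its left, z up, the work surface at z = 0. Lengths are in m, angles in rad, forces in N, time in s.
With the tool pointing down it reaches from about 0.425 to 0.875 m from the base axis. Payload 4.7 kg.
Tool frame: the origin (TCP) lies on the centre line of the jaws, within the pads' length; the fingertips stand 8 mm ahead of it and the grasp point (between the pads) lies 11 mm behind it; z points along the fingers, y is the direction in which the jaws open and shut (so a half turn about z gives the same grasp; the last joint's range is limited). The gripper opens to 87 mm and grips with 3 to 60 N. Pads are 19 mm wide; open, the fingers measure 117 mm over their backs; the gripper's body (75 mm by 190 mm) begins 51 mm behind the grasp point.
Start: joints at [1.165, 0.321, -0.07, 1.45, 0.023, 1.371, -0.057], TCP at [0.265, -0.594, 0.192] pointing down, gripper open.
Joint ranges: [-2.86, 2.86], [-0.3, 2.09], [-1.38, 1.24], [0.06, 2.45], [-1.56, 4.7], [0.09, 2.05], [-2.69, 2.69]. Speed limits (rad/s): [2.57, 2.57, 3.14, 3.14, 3.14, 3.14, 3.14].

### API

Orientations are given as a rotation vector (axis times angle).
In Python, from bench import ctrl, cams, workorder gives the robot as it stands. The module is installed in compiled form; this text tells all that it offers.
- The arm moves only by the tool carry_out, never from a script. Its argument "rows" is a list of rows, each an object with "offset": the shift along the tool's x, y, z in m, a list of three; "rot": the turn, a rotation vector about the tool's x, y, z in degrees, a list of three; "gripper": the opening, from 0 (shut) to 1 (fully open). In form: [{"offset": [dx, dy, dz], "rot": [rx, ry, rz], "gripper": gripper}, ...]. A call has 1 to 10 rows; each row shifts and turns the commanded pose from where the row before left it, along the tool's axes as they then stand; what a row does not reach is not made up. A row lasts 1/8 s, in which the tool goes at most 62.5 mm and 10.7 degrees, less where a joint would pass 70% of its speed; a pose out of reach is approached as far as the arm can. A call is refused whole if a number of a shift passes 0.0625 or a number of a turn 10.7, either way. A call with a gripper value outside its range is refused whole. The fingers move at their own pace and stop on an object; "grip_force" is the grip in N (left out, the last holds). Time passes only in rows, so rows that do not move let the fingers close. It gives the time, the measured TCP pose, the force and the opening at its end, in the units of the state.
- ctrl.get_state(): the state, without advancing time (a new reading comes with each control period).
- cams.get_image(name): name is "side" or "top" or "wrist"; returns a dict with "img" (420x560x3 uint8, red, green, blue), "vfov" (degrees; the focal length in pixels is half the picture's height over the tangent of half this angle, whatever the lens; pixels are square), "cx", "cy" (the principal point, pixels), "R" (3x3) and "t" (3): a world point X has camera coordinates R X + t. Camera axes: x right, y down, z forward; pixel columns grow to the right and rows downward; lengths in m; the calibration is good to about 2 mm. A picture is of the moment at which its call begins. There is no depth.
- workorder.close_job(): hands the job in, once; it reports no verdict.
The state is a dict: "time": time; "joint_positions": joint angles; "qd": joint speeds; "joint_torque": joint torques, N m; "position": TCP position; "tool_rot": TCP orientation; "ft_force": force on the tool from outside, world axes, zero at the start; "torque": the same for the moment, N m; "grip_width": opening from 0.0 (shut) to 1.0 (fully open).
Only numpy, scipy, OpenCV 4.12 (cv2) and the standard library are available. Lean on these libraries where they do the work, as an engineer would, in place of code of your own. Each camera call takes 0.05 s, during which the arm holds its last target.

### The job

Find out how deep the empty well of the heater block is: take the depth rod from its stand and push it gently down into the well, against the drag of its collar, until the tip really rests on the bottom, and leave it standing there. Then slide the cursor on the rule to the depth you read (millimetre for millimetre). Never press hard, and leave the jar, the slide box and the beaker where they are.

Things in the scene. Friction and masses are not known exactly. Their poses are not given: they have to be found in the camera images.
- depth_rod: loose steel depth rod, upright in its stand at the start, 140 mm long, about 0.13 kg: a 10 mm round rod with a blunt tapered tip (6 mm flat, 4 mm long taper), thin ring marks every 10 mm, and a 20 mm round dark handle over its top 40 mm. Origin: centre of the tip; z axis: along the rod to the handle
- handle (a point): centre of the rod's handle, on the axis 120 mm above the tip; grasp here from above
- collar (a joint): position of the brass collar on the rod: its underside is 25 mm + value above the tip (at most 75 mm). Ring 22 mm across, 8 mm tall, held by about 4 N drag, more than the rod's weight; too wide for the well, so the block's face pushes it up the rod. Sliding, it takes a steady 4 N, less the weight (more if the rod is off-centre and rubs on the well's wall); at the bottom the push rises steeply
- stand: fixed grey square stand, 70 x 70 x 30 mm, with one blind hole 11.5 mm wide and 20 mm deep in its centre, so the rod's tip stands 10 mm above the work surface. Origin: centre of its underside
- block: fixed heater: white housing 122 x 150 x 50 mm round a bare aluminium block 90 x 116 mm whose flat top face is 75 mm above the work surface. Five of its six wells (pitch 38 to 42 mm) hold tubes, of which the white caps (18 mm wide) stand 13 mm above the face; the one in the middle of the row nearer the robot is empty. Origin: centre of its underside; its x axis points away from the robot, along the short side
- well_mouth (a point): centre of the empty well's mouth, level with the block's top face; the well is vertical, 12 mm wide with a 1.5 mm chamfer, and has a flat rigid bottom at an unknown depth of 40 to 65 mm
- rule: fixed aluminium rule, 160 x 46 x 12 mm, with cross marks every 10 mm from 0 to 90 (longer ones at 0 and 50). Origin: centre of its underside; x axis along its length, away from the robot, the direction in which the scale grows; the 0 mark is 45 mm from its middle on the end nearer the robot, where a round screw head sits
- cursor (a joint): reading of the black plastic cursor on the rule, in m: distance of the middle of its fin from the 0 mark, 0 to 0.09 (hard stops at both); it slides with about 2 N friction and stays where it is left
- fin (a point): middle of the cursor's upright fin, 38 mm above the work surface; the fin is 16 mm thick along the rule, 22 mm wide across it, and reaches from 18 to 52 mm above the work surface; pinch it from above with the fingers closing along the rule
- jar: bystander: closed amber jar, 52 mm wide, 75 mm tall. Origin: centre of its underside
- slide_box: bystander: closed grey box, 60 x 85 x 35 mm. Origin: centre of its underside
- beaker: bystander: open clear plastic beaker, 60 mm wide, 70 mm tall. Origin: centre of its underside

How it is judged:
On the way, in this order (a step that is already met when the one before it is completed fails the run):
1. the rod's tip rests on the bottom of the empty well (distance between depth_rod and well_bottom_c0 below 0.008 m and angle between depth_rod's own z axis and vertical below 0.15 rad), for 0.2 s.
2. then the cursor is set to the well's depth (((value of joint cursor between 0.037 and 0.0455 m and height (world z) of well_bottom_c0 above 0.0275 m) or (value of joint cursor between 0.0395 and 0.048 m and height (world z) of well_bottom_c0 between 0.025 and 0.02751 m) or (value of joint cursor between 0.042 and 0.0505 m and height (world z) of well_bottom_c0 between 0.0225 and 0.02501 m) or (value of joint cursor between 0.0445 and 0.053 m and height (world z) of well_bottom_c0 between 0.02 and 0.02251 m) or (value of joint cursor between 0.047 and 0.0555 m and height (world z) of well_bottom_c0 between 0.0175 and 0.02001 m) or (value of joint cursor between 0.0495 and 0.058 m and height (world z) of well_bottom_c0 between 0.015 and 0.01751 m) or (value of joint cursor between 0.052 and 0.0605 m and height (world z) of well_bottom_c0 between 0.0125 and 0.01501 m) or (value of joint cursor between 0.0545 and 0.063 m and height (world z) of well_bottom_c0 between 0.01 and 0.01251 m) or (value of joint cursor between 0.057 and 0.0655 m and height (world z) of well_bottom_c0 between 0.0075 and 0.01001 m) or (value of joint cursor between 0.0595 and 0.068 m and height (world z) of well_bottom_c0 below 0.00751 m))), for 0.2 s.
At the end, for the whole second after the job is handed in: The rod stands released and at rest in the empty well, its tip on the bottom (within 2.5 mm), leaning less than 0.15 rad, and the cursor reads the well's depth within 3 mm (all of step 1 and ((value of joint cursor between 0.037 and 0.0455 m and height (world z) of well_bottom_c0 above 0.0275 m) or (value of joint cursor between 0.0395 and 0.048 m and height (world z) of well_bottom_c0 between 0.025 and 0.02751 m) or (value of joint cursor between 0.042 and 0.0505 m and height (world z) of well_bottom_c0 between 0.0225 and 0.02501 m) or (value of joint cursor between 0.0445 and 0.053 m and height (world z) of well_bottom_c0 between 0.02 and 0.02251 m) or (value of joint cursor between 0.047 and 0.0555 m and height (world z) of well_bottom_c0 between 0.0175 and 0.02001 m) or (value of joint cursor between 0.0495 and 0.058 m and height (world z) of well_bottom_c0 between 0.015 and 0.01751 m) or (value of joint cursor between 0.052 and 0.0605 m and height (world z) of well_bottom_c0 between 0.0125 and 0.01501 m) or (value of joint cursor between 0.0545 and 0.063 m and height (world z) of well_bottom_c0 between 0.01 and 0.01251 m) or (value of joint cursor between 0.057 and 0.0655 m and height (world z) of well_bottom_c0 between 0.0075 and 0.01001 m) or (value of joint cursor between 0.0595 and 0.068 m and height (world z) of well_bottom_c0 below 0.00751 m)) and linear speed of depth_rod below 0.02 m/s); the robot touches nothing.
It fails at once if the rod pressed on the well's bottom with more than 30 N (contact force between depth_rod and well_bottom_c0 above 30 N).
It fails at once if the rod or its collar pressed on the block with more than 30 N (contact force between depth_rod and block above 30 N).
It fails at once if a bystander moved more than 20 mm (distance of any of jar, slide_box, beaker from where it was at the start of the episode above 0.02 m).
It also fails if it takes over 72 s, if anything falls off the work surface, if the arm or the gripper's body presses on something with over 40 N, if the wrist force passes 120 N, or if a joint passes its speed limit or range.

## Working session

There is one attempt and no reset: what is moved stays moved. The work goes in short steps, Python scripts to look and compute and a tool call to move; the robot and the scene stay as the last step left them, time stands still between calls to the robot, and variables do not carry over. Pictures are saved under pics/ and viewed, and the job is handed in when it is done.

Besides the shell and the picture viewer there is one more tool, called as name([rows], argument=value, ...), one row to a line, values as JSON. carry_out: Moves the arm, as the interface text tells. Its arguments: {"type":"object","properties":{"rows":{"type":"array"},"grip_force":{"type":"number"}},"required":["rows"]}

```bash
mkdir -p pics; cat > h.py <<'E'
import numpy as np, cv2, sys
from bench import ctrl, cams, workorder
def snap(name,tag):
    d=cams.get_image(name); cv2.imwrite(f'pics/{tag}.png',d['img'][:,:,::-1]); np.savez(f'pics/{tag}.npz',**d); return d
def load(tag): return dict(np.load(f'pics/{tag}.npz'))
def ray(d,u,v):
    h=d['img'].shape[0]; f=h/2/np.tan(np.radians(float(d['vfov']))/2)
    R=np.array(d['R']);t=np.array(d['t'])
    r=R.T@np.array([(u-d['cx'])/f,(v-d['cy'])/f,1.]); return -R.T@t, r
def onz(d,u,v,z):
    o,r=ray(d,u,v); return o+r*(z-o[2])/r[2]
def proj(d,X):
    h=d['img'].shape[0]; f=h/2/np.tan(np.radians(float(d['vfov']))/2)
    c=np.array(d['R'])@np.array(X)+np.array(d['t']); return f*c[0]/c[2]+d['cx'], f*c[1]/c[2]+d['cy']
def two(d1,p1,d2,p2):
    o1,r1=ray(d1,*p1);o2,r2=ray(d2,*p2)
    s=np.linalg.lstsq(np.c_[r1,-r2],o2-o1,rcond=None)[0]
    a=o1+r1*s[0];b=o2+r2*s[1]; return (a+b)/2,np.linalg.norm(a-b)
E
python3 - <<'E'
from h import *
for n in ['top','side','wrist']:
    d=snap(n,n+'0'); print(n,d['vfov'],d['cx'],d['cy'],-np.array(d['R']).T@d['t'],np.round(d['R'],3).tolist())
print(ctrl.get_state())
E
```

```text
top 49.89803468773447 275.4818049094823 217.30249137581401 [0.47680338 0.00142419 0.97765688] [[0.029, -0.999, 0.016], [-0.997, -0.03, -0.075], [0.076, -0.014, -0.997]]
side 56.049643239714904 283.8179832045537 217.02210549838472 [0.30184172 0.41471805 0.68249402] [[-0.863, -0.505, -0.015], [-0.38, 0.668, -0.64], [0.333, -0.547, -0.768]]
wrist 65.92045675845513 279.3260034580031 203.95634888268228 [ 0.32598834 -0.56558103  0.38429144] [[0.407, -0.913, -0.002], [-0.886, -0.396, 0.243], [-0.222, -0.097, -0.97]]
{'time': 0.15, 'joint_positions': array([ 1.1651267 ,  0.32167691, -0.07008032,  1.45137938,  0.02261678,
        1.37077643, -0.056888  ]), 'qd': array([-5.35034412e-04, -2.66421921e-03,  7.59086027e-04, -3.19589822e-03,
       -1.17951962e-04,  6.30451913e-05, -6.92364222e-04]), 'joint_torque': array([ 5.05146636e-04, -4.91795611e+01, -4.04615253e-01, -3.12877429e+01,
       -6.40997104e-02,  4.03870689e-02,  9.85501310e-05]), 'position': array([ 0.26467222, -0.59318314,  0.19090478]), 'tool_rot': array([-3.07127214e+00, -6.54305086e-01,  6.30626378e-04]), 'ft_force': array([ 0.05172801, -0.30204807, -0.39310399]), 'torque': array([-0.03129465, -0.01888196, -0.02270687]), 'grip_width': 0.9984386699818901}
```

View pics/top0.png

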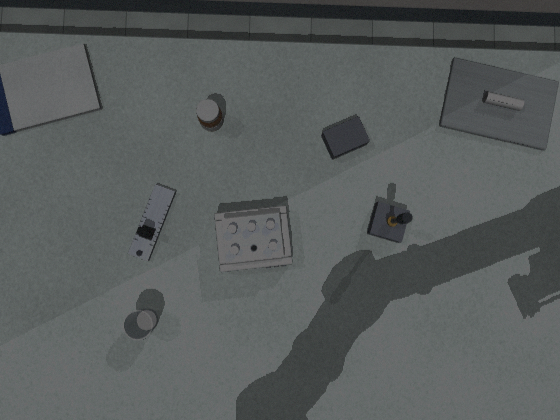

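View pics/side0.png

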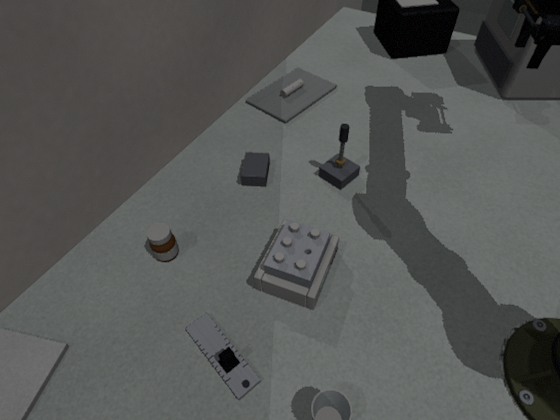

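View pics/wrist0.png

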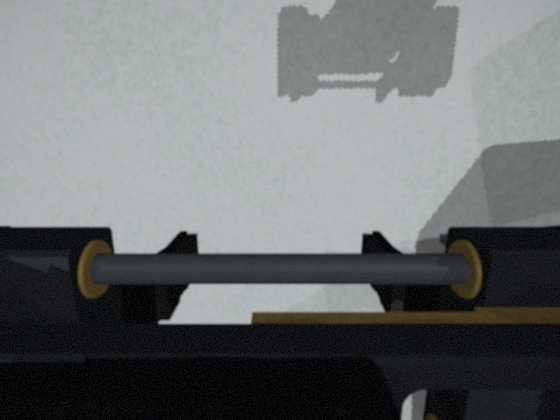

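The top view shows the stand at (388,220) with the handle at (404,217). The block is at (255,238) with the empty well at (254,248). The rule is at (155,220) with its cursor at (146,232) and screw at (139,253). The wrist view shows only bare table. I'll zoom in next.

```bash
python3 - <<'E'
from h import *
def crop(tag,x0,y0,x1,y1,s=5):
    im=cv2.imread(f'pics/{tag}.png')[y0:y1,x0:x1]; im=cv2.convertScaleAbs(im,alpha=1.7)
    return cv2.resize(im,None,fx=s,fy=s,interpolation=cv2.INTER_CUBIC)
a=crop('top0',360,180,430,250);b=crop('top0',205,190,305,280,4);c=crop('top0',120,175,190,265)
cv2.imwrite('pics/c1.png',a);cv2.imwrite('pics/c2.png',b);cv2.imwrite('pics/c3.png',c)
cv2.imwrite('pics/s1.png',crop('side0',305,110,375,200));cv2.imwrite('pics/s2.png',crop('side0',240,210,350,310));cv2.imwrite('pics/s3.png',crop('side0',175,305,270,405))
def row(fs,o):
    ims=[cv2.imread(f'pics/{f}.png') for f in fs];ims=[cv2.resize(i,(390,int(i.shape[0]*390/i.shape[1]))) for i in ims]
    return ims
for fs,o in ((('c1','s1'),'A'),(('c2','s2'),'B'),(('c3','s3'),'C')):
    ims=row(fs,o);H=max(i.shape[0] for i in ims)
    cv2.imwrite(f'pics/{o}.png',np.hstack([cv2.copyMakeBorder(i,0,H-i.shape[0],0,10,cv2.BORDER_CONSTANT) for i in ims]))
    print([i.shape for i in ims])
E
```

```text
[(390, 390, 3), (501, 390, 3)]
[(351, 390, 3), (354, 390, 3)]
[(501, 390, 3), (410, 390, 3)]
```

View pics/A.png

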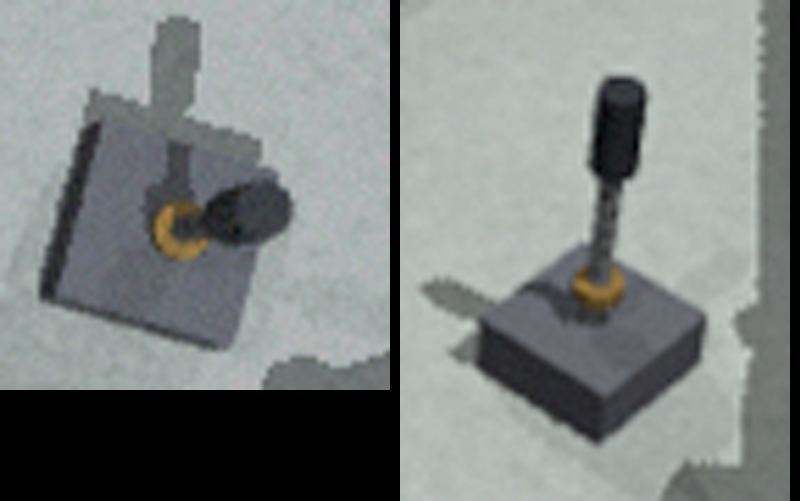

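View pics/B.png

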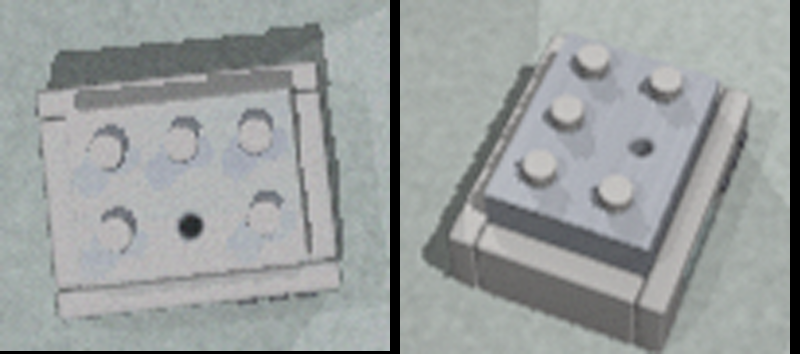

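View pics/C.png

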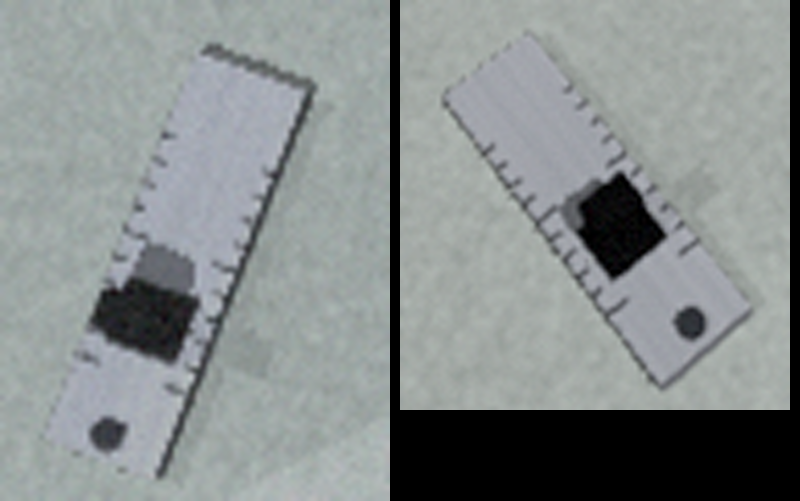

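```bash
python3 - <<'E'
from h import *
t=load('top0');s=load('side0')
print('handle top',onz(t,407,216.8,.15),onz(s,344.5,125.6,.15),two(t,(407,216.8),s,(344.5,125.6)))
print('collar',onz(t,392.8,221.8,.043),onz(s,340.5,159.9,.043))
def dark(d,x0,y0,x1,y1,th):
    g=d['img'].mean(2)[y0:y1,x0:x1]; w=np.clip(th-g,0,None); ys,xs=np.mgrid[y0:y1,x0:x1]; return (w*xs).sum()/w.sum(),(w*ys).sum()/w.sum()
a=dark(t,248,242,260,254,90);b=dark(s,302,246,314,257,75)
print('well',a,b,onz(t,*a,.075),onz(s,*b,.075),two(t,a,s,b))
# caps top z .088, top img crop coords
for cx,cy in((108,148),(182,138),(255,130),(117,232),(265,212)):
    print('cap',onz(t,205+cx*.2564,190+cy*.2564,.088))
# stand top corners (z .03)
for cx,cy in((105,122),(275,170),(232,348),(50,297)): print('stand',onz(t,360+cx*.1795,180+cy*.1795,.03))
# rule top corners z=.012; screw
for cx,cy in((207,50),(315,88),(160,475),(43,437),(108,434)): print('rule top',onz(t,120+cx*.1795,175+cy*.1795,.012))
for cx,cy in((127,32),(44,100),(260,386),(353,308),(290,322)): print('rule side',onz(s,175+cx*.2436,305+cy*.2436,.012))
E
```

```text
handle top [ 0.54796442 -0.25315977  0.15      ] [ 0.54824224 -0.25226967  0.15      ] (array([ 0.54829599, -0.25326189,  0.14930463]), np.float64(0.000587363948556162))
collar [ 0.54581069 -0.25642041  0.043     ] [ 0.55063572 -0.26107209  0.043     ]
well (np.float64(253.4393429645755), np.float64(247.5840094993073)) (np.float64(308.247460757156), np.float64(251.46168051708216)) [0.48352156 0.03089983 0.075     ] [0.48306332 0.03192056 0.075     ] (array([0.48352876, 0.03094841, 0.07345431]), np.float64(9.412830136826246e-06))
cap [0.52081675 0.07257162 0.088     ]
cap [0.52699229 0.03540021 0.088     ]
cap [ 0.5321524  -0.00137827  0.088     ]
cap [0.47864814 0.06651929 0.088     ]
cap [ 0.49087605 -0.007659    0.088     ]
stand [ 0.58814343 -0.22992846  0.03      ]
stand [ 0.57179003 -0.29500484  0.03      ]
stand [ 0.50370415 -0.27911787  0.03      ]
stand [ 0.52094223 -0.20983455  0.03      ]
rule top [0.61424907 0.24404861 0.012     ]
rule top [0.60079679 0.20189163 0.012     ]
rule top [0.4507057  0.25391608 0.012     ]
rule top [0.46382596 0.2989777  0.012     ]
rule top [0.46567726 0.27441156 0.012     ]
rule side [0.60110181 0.20705401 0.012     ]
rule side [0.61288467 0.25095629 0.012     ]
rule side [0.46417458 0.30068303 0.012     ]
rule side [0.44856291 0.25763537 0.012     ]
rule side [0.46745344 0.27481521 0.012     ]
```

The points agree with the stated sizes: handle top z is 0.149, the well is at (0.4835, 0.031), and the rule runs at -19° with its centre near (0.532, 0.250). I'll turn the tool so the jaws close along the rule direction and lift slightly.

carry_out([
  {"offset": [0,0,-0.01],"rot": [0,0,-9.4],"gripper": 1},
  {"offset": [0,0,-0.01],"rot": [0,0,-9.4],"gripper": 1},
  {"offset": [0,0,-0.01],"rot": [0,0,-9.4],"gripper": 1},
  {"offset": [0,0,-0.01],"rot": [0,0,-9.4],"gripper": 1},
  {"offset": [0,0,0],"rot": [0,0,-9.4],"gripper": 1},
  {"offset": [0,0,0],"rot": [0,0,0],"gripper": 1},
], grip_force=25)

```text
time: 0.9
position: [0.2648, -0.5935, 0.2314]
tool_rot: [-2.558, -1.823, -0.0]
ft_force: [-0.0, -0.8, 0.4]
grip_width: 1.002
```

```bash
cat >> h.py <<'E'
from scipy.spatial.transform import Rotation as Rn
def to(target):
    st=ctrl.get_state(); M=Rn.from_rotvec(st['tool_rot']).as_matrix()
    print('t',round(st['time'],2),'pos',np.round(st['position'],4),'x',np.round(M[:,0],3),'y',np.round(M[:,1],3),'z',np.round(M[:,2],4),'F',np.round(st['ft_force'],2),'T',np.round(st['torque'],2),'g',round(st['grip_width'],3))
    if target is not None: print('tool shift',np.round(M.T@(np.array(target)-st['position']),4))
    return st,M
E
python3 -c "
from h import *
to([.548,-.253,.215])"
```

```text
t 0.9 pos [ 0.2648 -0.5935  0.2314] x [0.326 0.945 0.   ] y [ 0.945 -0.326 -0.   ] z [-1.e-04  5.e-04 -1.e+00] F [-0.04 -0.76  0.43] T [-0.06 -0.04 -0.01] g 1.002
tool shift [0.4142 0.1566 0.0166]
```

carry_out([
  {"offset": [0.0518,0.0196,0.002],"rot": [0,0,0],"gripper": 1},
  {"offset": [0.0518,0.0196,0.002],"rot": [0,0,0],"gripper": 1},
  {"offset": [0.0518,0.0196,0.002],"rot": [0,0,0],"gripper": 1},
  {"offset": [0.0518,0.0196,0.002],"rot": [0,0,0],"gripper": 1},
  {"offset": [0.0518,0.0196,0.002],"rot": [0,0,0],"gripper": 1},
  {"offset": [0.0518,0.0196,0.002],"rot": [0,0,0],"gripper": 1},
  {"offset": [0.0518,0.0196,0.002],"rot": [0,0,0],"gripper": 1},
  {"offset": [0.0518,0.0196,0.002],"rot": [0,0,0],"gripper": 1},
  {"offset": [0,0,0],"rot": [0,0,0],"gripper": 1},
  {"offset": [0,0,0],"rot": [0,0,0],"gripper": 1},
])

```text
time: 2.15
position: [0.5473, -0.2531, 0.2153]
tool_rot: [-2.558, -1.823, 0.002]
ft_force: [-0.3, -0.8, 1.3]
grip_width: 0.999
```

```bash
python3 -c "
from h import *
snap('wrist','w1');snap('side','s_1')
to([.548,-.253,.119])"
```

```text
t 2.25 pos [ 0.5467 -0.2545  0.2155] x [ 0.328  0.945 -0.001] y [ 0.945 -0.328 -0.001] z [-9.e-04 -8.e-04 -1.e+00] F [ 0.23 -1.2  -0.44] T [-0.07 -0.07 -0.05] g 1.0
tool shift [0.0019 0.0008 0.0965]
```

View pics/w1.png

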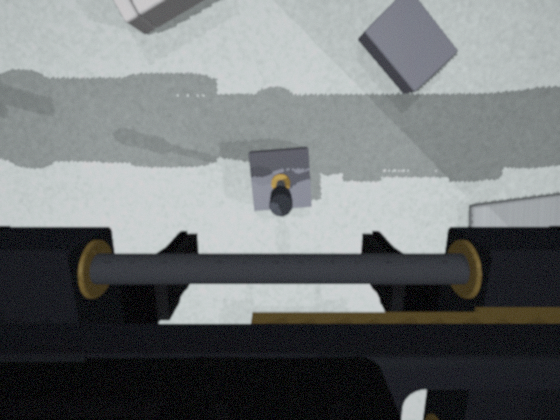

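View pics/s_1.png

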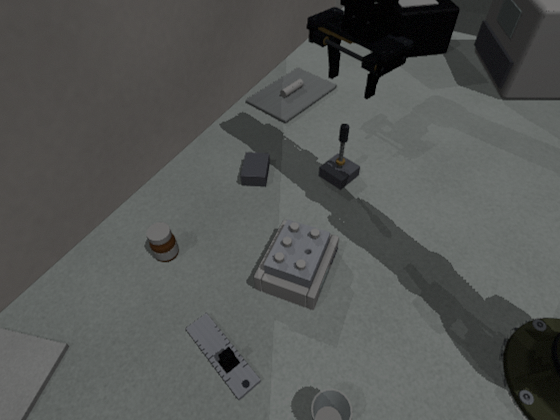

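The wrist view shows the handle's top end at about (281,206) with the jaws symmetric around it (centre x is about 280). The collar is at (281,183). The side view shows the gripper high and clear.

```bash
python3 - <<'E'
from h import *
d=load('w1')
im=cv2.convertScaleAbs(d['img'][150:230,240:320,::-1],alpha=1.7);cv2.imwrite('pics/w1c.png',cv2.resize(im,None,fx=7,fy=7,interpolation=cv2.INTER_CUBIC))
print(onz(d,281,206,.15),onz(d,281,183,.043))
for p in ((250,149),(307,147),(312,208),(253,211)): print(onz(d,*p,.03))
for t in ([.548,-.253,.15],[.548,-.253,.03],[.546,-.2535,.03]): print(proj(d,t))
E
```

```text
[ 0.54925172 -0.25317167  0.15      ] [ 0.5495814  -0.25371211  0.043     ]
[ 0.52796342 -0.20654993  0.03      ]
[ 0.59097097 -0.22591696  0.03      ]
[ 0.57431078 -0.29725271  0.03      ]
[ 0.50555383 -0.27746899  0.03      ]
(np.float64(279.4983295155589), np.float64(206.28937138457178))
(np.float64(279.4921453605153), np.float64(180.88280882783482))
(np.float64(278.0354813475983), np.float64(181.82040220378434))
```

View pics/w1c.png

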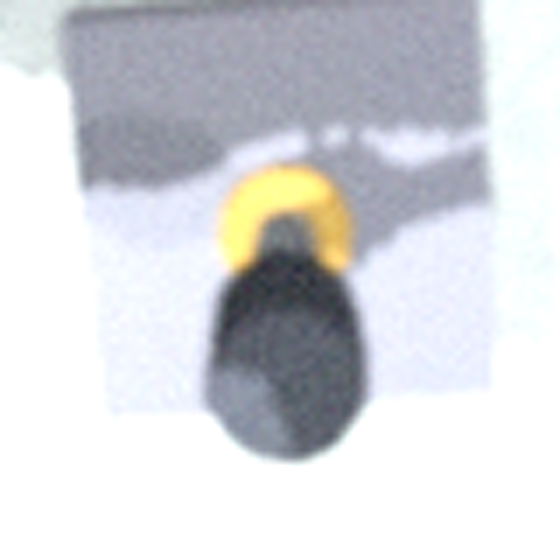

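carry_out([
  {"offset": [0.001,0.001,0.02],"rot": [0,0,0],"gripper": 1},
  {"offset": [0,0,0.02],"rot": [0,0,0],"gripper": 1},
  {"offset": [0,0,0.02],"rot": [0,0,0],"gripper": 1},
  {"offset": [0,0,0.02],"rot": [0,0,0],"gripper": 1},
  {"offset": [0,0,0.0165],"rot": [0,0,0],"gripper": 0.5},
  {"offset": [0,0,0],"rot": [0,0,0],"gripper": 0.4},
  {"offset": [0,0,0],"rot": [0,0,0],"gripper": 0.4},
], grip_force=10)

```text
time: 3.12
position: [0.5496, -0.252, 0.1198]
tool_rot: [2.556, 1.825, 0.001]
ft_force: [-0.5, 0.0, 0.3]
grip_width: 0.743
```

```bash
python3 - <<'E'
from h import *
d=snap('wrist','w2'); to([.5485,-.2532,.119]);d2=snap('side','s_2');to(None)
cv2.imwrite('pics/w2s.png',np.hstack([cv2.resize(cv2.convertScaleAbs(x,alpha=1.6),(390,390)) for x in (d['img'][140:300,200:360,::-1],d2['img'][90:210,290:410,::-1])]))
E
```

```text
t 3.17 pos [ 0.5498 -0.2521  0.1202] x [ 0.325  0.946 -0.   ] y [ 0.946 -0.325  0.002] z [ 1.5e-03 -7.0e-04 -1.0e+00] F [ 0.61 -0.22 -0.94] T [-0.03 -0.1   0.04] g 0.702
tool shift [-0.0014 -0.0009  0.0012]
t 3.23 pos [ 0.5498 -0.2522  0.1203] x [ 0.325  0.946 -0.   ] y [ 0.946 -0.325  0.002] z [ 1.7e-03 -9.0e-04 -1.0e+00] F [ 0.43 -0.36 -0.5 ] T [-0.06 -0.04  0.07] g 0.652
```

View pics/w2s.png

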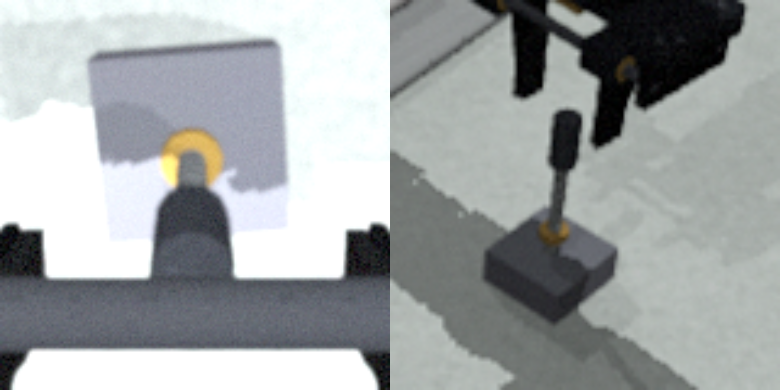

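```bash
python3 - <<'E'
from h import *
s=load('s_2');w=load('w2')
for p in ([.5490,-.2525,.12],[.549,-.2525,.15]):
  print(proj(s,p),proj(w,p))
im=s['img'][:,:,::-1].copy()
u=proj(s,[.549,-.2525,.112]);cv2.circle(im,tuple(int(round(x)) for x in u),2,(0,0,255),-1)
cv2.imwrite('pics/s2b.png',cv2.resize(im[60:200,270:430],None,fx=4,fy=4))
im=w['img'][:,:,::-1].copy();cv2.imwrite('pics/w2b.png',im)
E
```

```text
(np.float64(342.8386354077569), np.float64(136.45275147418482)) (np.float64(277.76931221382847), np.float64(233.75468563142684))
(np.float64(344.2253440475317), np.float64(125.43690632619321)) (np.float64(277.5998048282955), np.float64(252.21222447580845))
```

View pics/s2b.png

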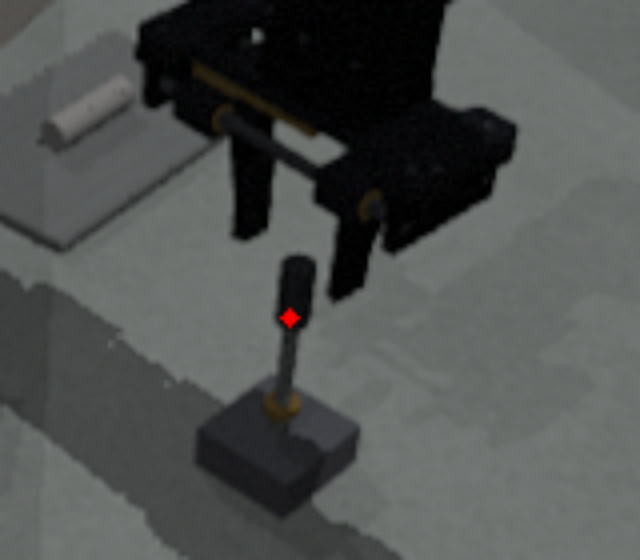

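View pics/w2b.png

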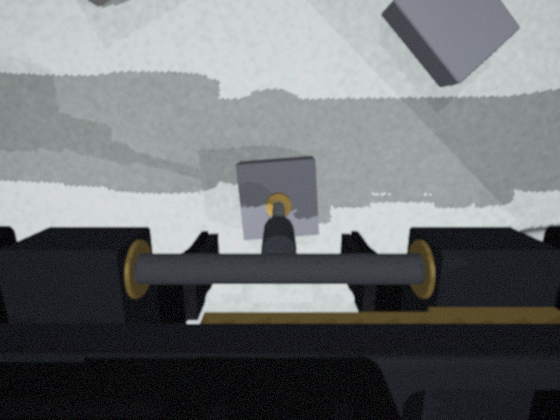

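The side view shows the fingertip midpoint near (344,127), but the reported pose predicts about (342,139). The tips look too high, so I'll cross-check with the top view before closing.

```bash
python3 - <<'E'
from h import *
s1=load('s_1');print('s1 exp',proj(s1,[.547,-.2535,.2075]),'TCP',proj(s1,[.547,-.2535,.2155]))
t=snap('top','t3');s=snap('side','s_3');st,M=to(None)
p=st['position']
for sg in(-1,1):
  q=p+M[:,1]*sg*.65*.0435+M[:,2]*.008; print('tip exp',q,proj(t,q),proj(s,q))
cv2.imwrite('pics/t3c.png',cv2.resize(cv2.convertScaleAbs(t['img'][150:270,340:480,::-1],alpha=2),None,fx=5,fy=5))
E
```

```text
s1 exp (np.float64(348.1965779149446), np.float64(102.60310253751426)) TCP (np.float64(348.6303793465878), np.float64(99.22349340336237))
t 3.33 pos [ 0.5496 -0.2522  0.1201] x [ 0.325  0.946 -0.   ] y [ 0.946 -0.325  0.002] z [ 1.4e-03 -9.0e-04 -1.0e+00] F [-0.98  0.45  0.12] T [-0.01 -0.11  0.03] g 0.565
tip exp [ 0.52286863 -0.24298902  0.11210075] (np.float64(395.62352902734386), np.float64(231.1215561490533)) (np.float64(351.46092851825995), np.float64(145.38606337282104))
tip exp [ 0.57635455 -0.2613507   0.11219093] (np.float64(405.32257194094575), np.float64(203.8083749884526)) (np.float64(333.17874376559274), np.float64(133.28145219310147))
```

View pics/t3c.png

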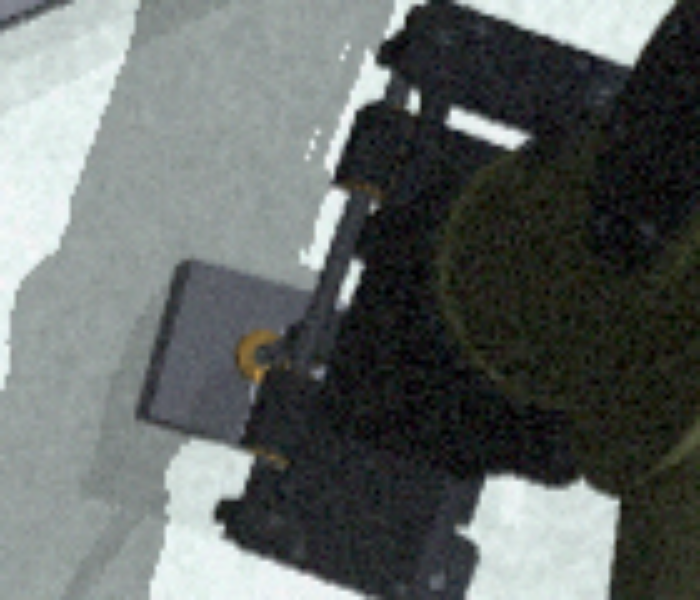

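View pics/s_3.png

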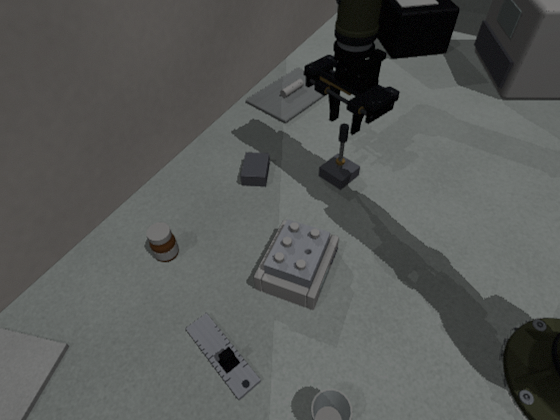

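```bash
python3 - <<'E'
from h import *
s=load('s_3');w=load('w2')
p=np.array([.5497,-.2521,.1202]);ex=np.array([.325,.946,0]);ey=np.array([.946,-.325,0]);ez=np.array([0,0,-1.])
# wrist w2, opening .70 ; pads inner faces at +-.70*.0435
for name,D in (('nominal',np.zeros(3)),('z+30',-.03*ez),('z+35',-.035*ez),('-x30',-.03*ex),('-x40',-.04*ex)):
  print(name)
  for sg in(-1,1):
    print('  wrist tip +x edge',np.round(proj(w,p+D+sg*.0305*ey+.008*ez+.0095*ex)),' -x edge',np.round(proj(w,p+D+sg*.0305*ey+.008*ez-.0095*ex)),'side tip',np.round(proj(s,p+D+sg*.027*ey+.008*ez)))
c=-np.array(w['R']).T@w['t'];d=c-p;print('cam rel',d@ex,d@ey,d@ez)
E
```

```text
nominal
  wrist tip +x edge [231. 215.]  -x edge [232. 243.] side tip [351. 145.]
  wrist tip +x edge [326. 215.]  -x edge [325. 243.] side tip [334. 134.]
z+30
  wrist tip +x edge [224. 230.]  -x edge [225. 262.] side tip [353. 134.]
  wrist tip +x edge [333. 230.]  -x edge [332. 261.] side tip [335. 123.]
z+35
  wrist tip +x edge [222. 233.]  -x edge [224. 265.] side tip [353. 132.]
  wrist tip +x edge [335. 233.]  -x edge [334. 265.] side tip [335. 121.]
-x30
  wrist tip +x edge [233. 258.]  -x edge [234. 284.] side tip [360. 139.]
  wrist tip +x edge [324. 258.]  -x edge [323. 284.] side tip [343. 128.]
-x40
  wrist tip +x edge [233. 272.]  -x edge [234. 297.] side tip [363. 137.]
  wrist tip +x edge [324. 272.]  -x edge [323. 297.] side tip [346. 126.]
cam rel 0.0672267066819774 0.0001328356365518146 -0.1931617721538544
```

```bash
python3 - <<'E'
from h import *
w=load('w2');cv2.imwrite('pics/w2z.png',cv2.resize(cv2.convertScaleAbs(w['img'][220:320,150:400,::-1],alpha=3.5),None,fx=3.2,fy=3.2,interpolation=cv2.INTER_CUBIC))
s=load('s_3');cv2.imwrite('pics/s3z.png',cv2.resize(cv2.convertScaleAbs(s['img'][50:200,290:420,::-1],alpha=3),None,fx=4,fy=4,interpolation=cv2.INTER_CUBIC))
E
```

```text
(no output)
```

View pics/w2z.png

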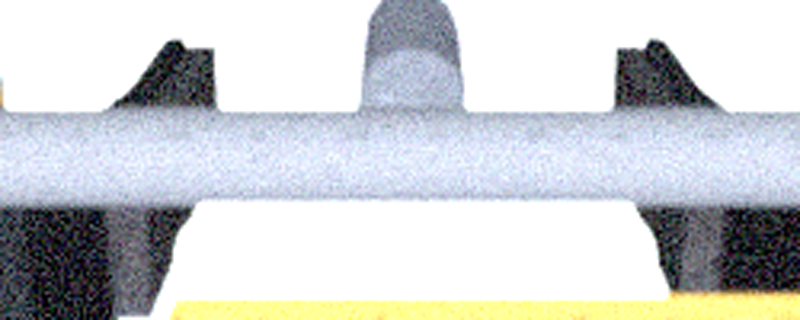

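View pics/s3z.png

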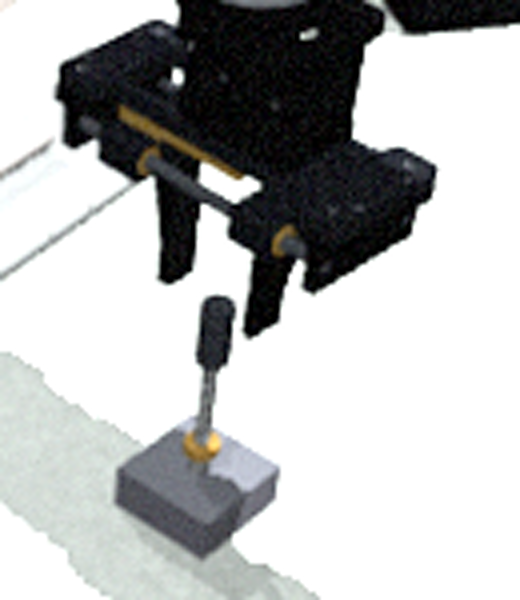

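Both views put the fingertips near z 0.15, level with the handle's top. That is about 35–40 mm higher than the stated tool geometry implies. Descending 25 mm is safe under either reading because the body still clears the handle. I'll do that gently with the jaws open and look again.

carry_out([
  {"offset": [-0.001,-0.001,0.005],"rot": [0,0,0],"gripper": 0.55},
  {"offset": [0,0,0.007],"rot": [0,0,0],"gripper": 0.55},
  {"offset": [0,0,0.007],"rot": [0,0,0],"gripper": 0.55},
  {"offset": [0,0,0.006],"rot": [0,0,0],"gripper": 0.55},
  {"offset": [0,0,0],"rot": [0,0,0],"gripper": 0.55},
])

```text
time: 3.95
position: [0.5473, -0.2523, 0.0934]
tool_rot: [-2.556, -1.825, 0.001]
ft_force: [1.3, 1.1, -0.2]
grip_width: 0.551
```

```bash
cat >> h.py <<'E'
def pair(tag,wb,sb,H=500,al=3):
    w=snap('wrist',tag+'w');s=snap('side',tag+'s');o=[]
    for d,b in((w,wb),(s,sb)):
        c=cv2.convertScaleAbs(d['img'][b[1]:b[3],b[0]:b[2],::-1],alpha=al);k=390/c.shape[1];o.append(cv2.resize(c,(390,int(c.shape[0]*k)),interpolation=cv2.INTER_CUBIC))
    h=max(i.shape[0] for i in o);cv2.imwrite(f'pics/{tag}.png',np.hstack([cv2.copyMakeBorder(i,0,h-i.shape[0],0,10,cv2.BORDER_CONSTANT) for i in o]));return w,s
E
python3 -c "
from h import *
pair('p4',(180,160,380,320),(290,60,420,200));to(None)"
```

```text
t 4.05 pos [ 0.5478 -0.2525  0.0942] x [ 0.325  0.946 -0.   ] y [ 0.946 -0.325  0.   ] z [-0. -0. -1.] F [-0.23  0.31  0.13] T [-0.01 -0.03  0.02] g 0.547
```

View pics/p4.png

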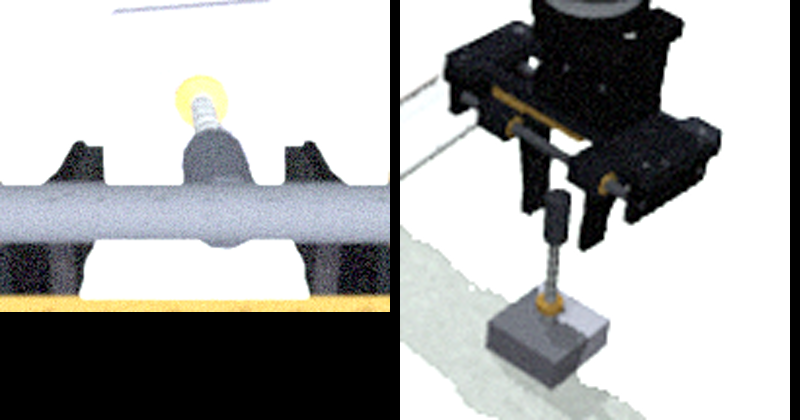

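```bash
python3 - <<'E'
from h import *
w=load('p4w');s=load('p4s')
print('exp handle top',proj(w,[.5488,-.2533,.15]),proj(s,[.5488,-.2533,.15]),'collar',proj(w,[.5488,-.2533,.043]),proj(s,[.5488,-.2533,.043]))
cv2.imwrite('pics/p4sz.png',cv2.resize(cv2.convertScaleAbs(s['img'][110:190,310:380,::-1],alpha=3),None,fx=8,fy=7,interpolation=cv2.INTER_CUBIC))
cv2.imwrite('pics/p4wz.png',cv2.resize(cv2.convertScaleAbs(w['img'][190:300,210:350,::-1],alpha=3),None,fx=5,fy=5,interpolation=cv2.INTER_CUBIC))
E
```

```text
exp handle top (np.float64(281.80818721236943), np.float64(274.04081193436326)) (np.float64(344.46462763091887), np.float64(125.26539678814227)) collar (np.float64(280.9130772624288), np.float64(212.03882581542499)) (np.float64(339.8113474169645), np.float64(162.0790703778354))
```

View pics/p4sz.png

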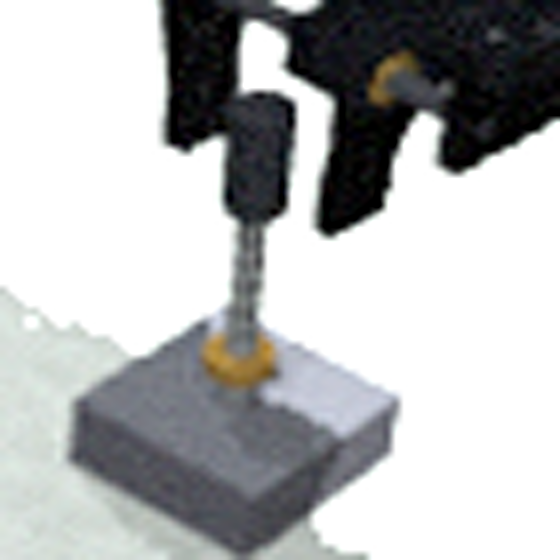

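View pics/p4wz.png

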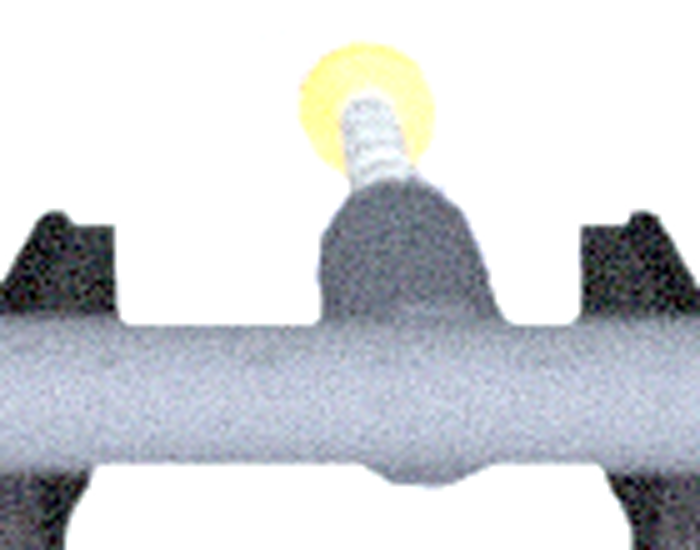

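The visible fingertips are now about z 0.12, overlapping 30 mm of the handle. The handle leans about 5 mm towards tool +y (top at wrist pixel (296,269)), which is within the play of the hole. Closing here gently should catch the handle and straighten it.

carry_out([
  {"offset": [0,0.001,0],"rot": [0,0,0],"gripper": 0.4},
  {"offset": [0,0,0],"rot": [0,0,0],"gripper": 0.2},
  {"offset": [0,0,0],"rot": [0,0,0],"gripper": 0.1},
  {"offset": [0,0,0],"rot": [0,0,0],"gripper": 0.1},
  {"offset": [0,0,0],"rot": [0,0,0],"gripper": 0.1},
  {"offset": [0,0,0],"rot": [0,0,0],"gripper": 0.1},
], grip_force=10)

```text
time: 4.8
position: [0.5487, -0.2529, 0.0943]
tool_rot: [2.557, 1.825, -0.0]
ft_force: [-0.4, 0.3, 1.2]
grip_width: 0.226
```

```bash
python3 -c "
from h import *
pair('p5',(180,160,380,320),(290,60,420,200));to(None)"
```

```text
t 4.9 pos [ 0.5488 -0.2529  0.0943] x [ 0.325  0.946 -0.   ] y [ 0.946 -0.325  0.   ] z [ 1.e-04 -2.e-04 -1.e+00] F [-0.05 -0.03  1.09] T [ 0.   -0.02 -0.05] g 0.224
```

View pics/p5.png

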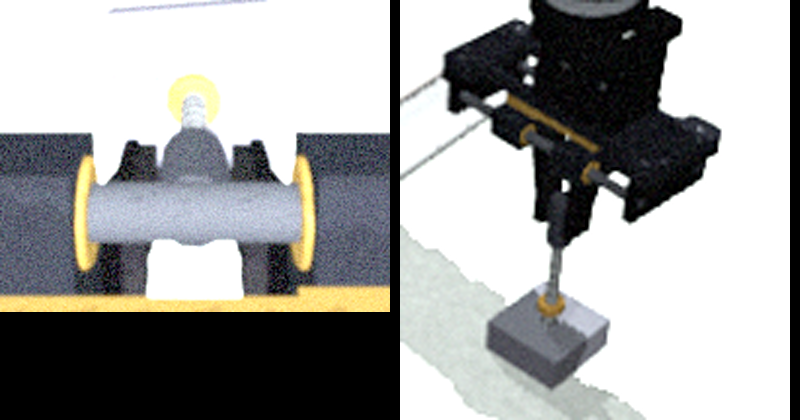

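The opening is 0.224 (19.5 mm), which matches the 20 mm handle, and the jaws are centred on it. I'll firm the grip and lift straight up.

carry_out([
  {"offset": [0,0,0],"rot": [0,0,0],"gripper": 0.1},
  {"offset": [0,0,0],"rot": [0,0,0],"gripper": 0.1},
  {"offset": [0,0,-0.005],"rot": [0,0,0],"gripper": 0.1},
  {"offset": [0,0,-0.01],"rot": [0,0,0],"gripper": 0.1},
  {"offset": [0,0,-0.015],"rot": [0,0,0],"gripper": 0.1},
  {"offset": [0,0,-0.02],"rot": [0,0,0],"gripper": 0.1},
  {"offset": [0,0,-0.02],"rot": [0,0,0],"gripper": 0.1},
  {"offset": [0,0,-0.02],"rot": [0,0,0],"gripper": 0.1},
  {"offset": [0,0,-0.02],"rot": [0,0,0],"gripper": 0.1},
  {"offset": [0,0,0],"rot": [0,0,0],"gripper": 0.1},
], grip_force=25)

```text
time: 6.15
position: [0.55, -0.2533, 0.2067]
tool_rot: [2.554, 1.823, 0.003]
ft_force: [-0.4, 0.7, -2.6]
grip_width: 0.223
```

```bash
python3 -c "
from h import *
pair('p6',(180,160,380,320),(290,40,420,200));to([.4835,.031,.2])"
```

```text
t 6.25 pos [ 0.5485 -0.2528  0.204 ] x [ 0.325  0.946 -0.   ] y [ 0.946 -0.325 -0.   ] z [-5.e-04  0.e+00 -1.e+00] F [-0.   -0.39 -2.32] T [-0.01 -0.03 -0.02] g 0.224
tool shift [ 0.2474 -0.1536  0.004 ]
```

View pics/p6.png

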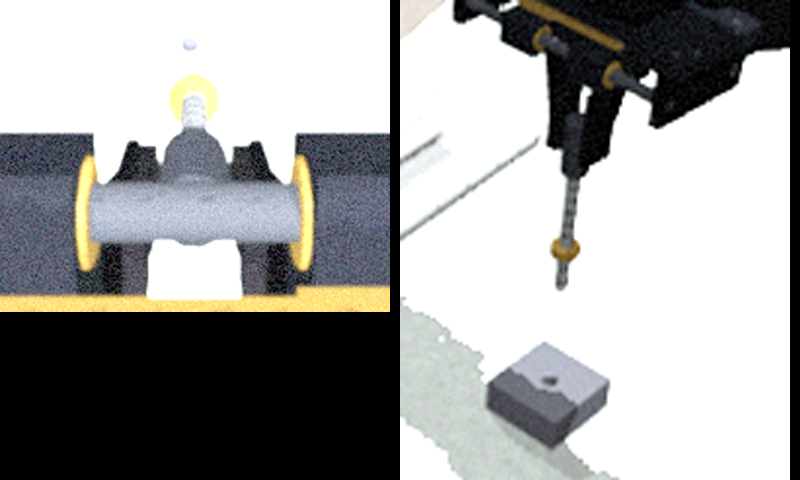

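The rod is lifted with its collar still near the tip, and it hangs roughly vertical. I'll carry it over the well.

carry_out([
  {"offset": [0.03,-0.018,0],"rot": [0,0,0],"gripper": 0.1},
  {"offset": [0.04,-0.025,0],"rot": [0,0,0],"gripper": 0.1},
  {"offset": [0.04,-0.025,0],"rot": [0,0,0],"gripper": 0.1},
  {"offset": [0.04,-0.025,0],"rot": [0,0,0],"gripper": 0.1},
  {"offset": [0.04,-0.025,0],"rot": [0,0,0],"gripper": 0.1},
  {"offset": [0.035,-0.02,0],"rot": [0,0,0],"gripper": 0.1},
  {"offset": [0.0225,-0.0155,0],"rot": [0,0,0],"gripper": 0.1},
  {"offset": [0,0,0],"rot": [0,0,0],"gripper": 0.1},
  {"offset": [0,0,0],"rot": [0,0,0],"gripper": 0.1},
])

```text
time: 7.38
position: [0.4836, 0.0299, 0.2036]
tool_rot: [-2.558, -1.824, 0.002]
ft_force: [-0.2, -1.3, -1.4]
grip_width: 0.221
```

```bash
python3 -c "
from h import *
pair('p7',(200,100,360,260),(230,120,360,300),al=1.8);to([.4835,.031,.2])"
```

```text
t 7.47 pos [0.4839 0.0296 0.2037] x [ 0.327  0.945 -0.   ] y [ 0.945 -0.327 -0.001] z [-9.e-04 -1.e-04 -1.e+00] F [ 0.57  0.68 -1.63] T [-0.05 -0.08 -0.05] g 0.226
tool shift [ 0.0012 -0.0008  0.0037]
```

View pics/p7.png

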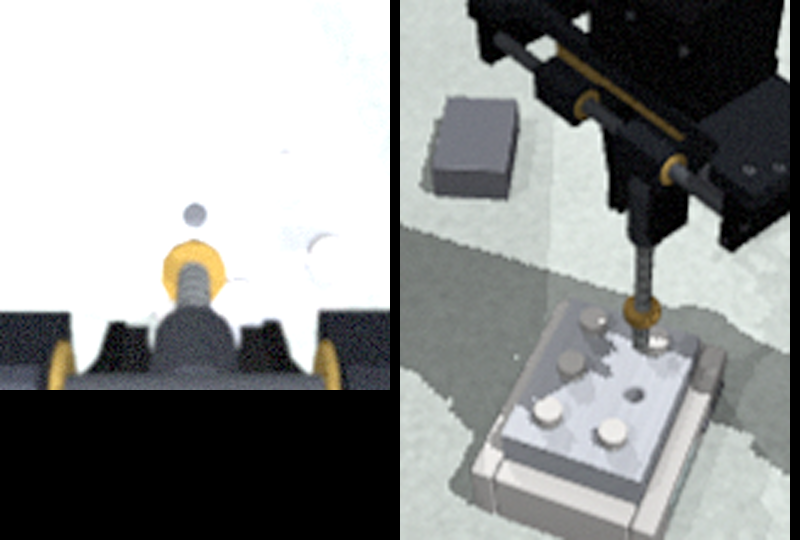

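```bash
python3 - <<'E'
from h import *
w=load('p7w');s=load('p7s')
def mask_c(d,f,b):
    im=d['img'].astype(int)[b[1]:b[3],b[0]:b[2]];m=f(im).astype(np.uint8);n,l,st,c=cv2.connectedComponentsWithStats(m,connectivity=8);i=1+np.argmax(st[1:,4]);return c[i]+[b[0],b[1]],st[i]
gold=lambda im:(im[...,0]-im[...,2]>35)
print('gold',mask_c(w,gold,(255,190,305,235)),mask_c(s,gold,(295,210,325,240)))
def dark(d,b,th):
    g=d['img'].mean(2)[b[1]:b[3],b[0]:b[2]]; wt=np.clip(th-g,0,None); ys,xs=np.mgrid[b[1]:b[3],b[0]:b[2]]; return (wt*xs).sum()/wt.sum(),(wt*ys).sum()/wt.sum()
g=w['img'].mean(2);print(np.round(g[182:197,272:290]).astype(int))
wl=dark(w,(273,181,288,196),110);sl=dark(s,(303,246,315,257),70)
print('well',wl,sl,onz(w,*wl,.075),onz(s,*sl,.075),two(w,wl,s,sl))
for nm,d,b in(('w',w,(255,190,310,235)),('s',s,(290,205,335,250))):
  cv2.imwrite(f'pics/p7{nm}z.png',cv2.resize(cv2.convertScaleAbs(d['img'][b[1]:b[3],b[0]:b[2],::-1],alpha=1.5),None,fx=12,fy=12,interpolation=cv2.INTER_CUBIC))
E
```

```text
gold (array([279.0994152 , 209.08187135]), array([ 11,   9,  27,  24, 342], dtype=int32)) (array([310.07317073, 224.17073171]), array([10,  9, 12, 10, 41], dtype=int32))
[[215 215 214 209 201 187 176 169 165 170 179 191 203 210 215 215 216 216]
 [216 215 206 195 175 152 132 116 116 127 147 165 187 202 211 214 215 218]
 [215 211 196 173 141 117  94  90  88  98 110 130 162 190 203 212 215 215]
 [216 203 181 148 112  97  91  93  91  91  92 106 138 171 198 210 213 215]
 [211 192 164 126  97  91  97  93  96  93  90  96 120 157 189 206 213 214]
 [208 188 152 114  93  93  95  94  94  93  96  95 111 148 181 203 211 215]
 [207 184 149 110  92  94  92  95  91  97  97  93 114 147 182 201 209 214]
 [209 187 154 116  94  94  93  97  98  98  94  98 121 155 187 201 211 214]
 [209 193 165 132 104 101 100 100 103 102 100 112 131 166 192 203 209 213]
 [211 200 177 146 117 108 106 108 105 105 110 125 147 177 197 208 211 211]
 [214 208 192 169 147 127 119 113 110 111 126 143 168 191 206 212 213 212]
 [217 212 205 192 174 160 148 142 136 141 153 170 187 201 211 213 214 212]
 [218 215 213 206 196 186 178 171 170 173 181 191 203 210 214 215 214 213]
 [218 217 215 215 210 202 191 187 186 191 198 206 212 214 217 216 214 215]
 [219 217 215 214 209 200 188 178 181 191 202 211 213 215 218 215 215 215]]
well (np.float64(279.4505981391227), np.float64(187.067789100576)) (np.float64(309.0), np.float64(251.64784053156149)) [0.48556866 0.03343678 0.075     ] [0.48164711 0.03159714 0.075     ] (array([0.48381102, 0.03166116, 0.07271867]), np.float64(0.004147932409084014))
```

View pics/p7wz.png

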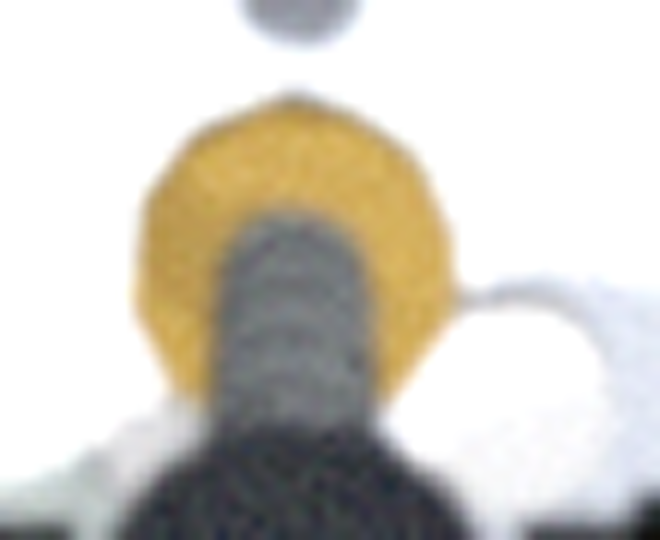

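View pics/p7sz.png

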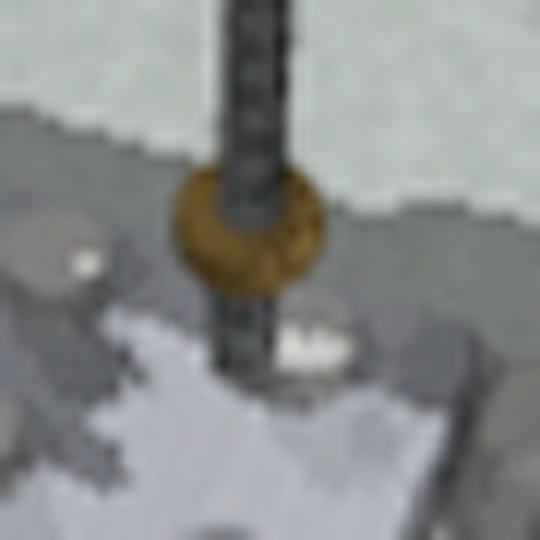

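```bash
python3 - <<'E'
from h import *
w=load('p7w');s=load('p7s')
wl=(279.3,187.9)
print('well w',onz(w,279.3,187.5,.075),'side',onz(s,308.3,251.4,.075))
print('rod w',onz(w,279.7,210.8,.145),onz(w,279.6,213.7,.153),'side collar',onz(s,310.7,224.2,.149),'tip side',onz(s,310.3,235.8,.120))
print(two(w,(279.6,212.2),s,(310.7,224.2)))
# pixel shift directions
a=np.array(proj(w,[.484,.031,.075]));print(a,proj(s,[.484,.031,.075]), proj(w,[.484,.031,.149]),proj(s,[.484,.031,.149]),proj(s,[.484,.031,.12]))
E
```

```text
well w [0.48527944 0.03306537 0.075     ] side [0.48304393 0.03174864 0.075     ]
rod w [0.48389271 0.02797567 0.145     ] [0.48376002 0.02785155 0.153     ] side collar [0.48423907 0.02587227 0.149     ] tip side [0.48239626 0.02855002 0.12      ]
(array([0.48365141, 0.02827636, 0.15169278]), np.float64(0.00105734069906927))
[278.77087159 189.7946734 ] (np.float64(308.0363006035899), np.float64(250.90413664955045)) (np.float64(278.59007477886126), np.float64(208.61216139911664)) (np.float64(309.4331167636527), np.float64(226.26961290891356)) (np.float64(308.85878151273437), np.float64(236.39870203199305))
```

carry_out([
  {"offset": [0.0044,-0.001,0],"rot": [0,0,0],"gripper": 0.1},
  {"offset": [0,0,0.012],"rot": [0,0,0],"gripper": 0.1},
  {"offset": [0,0,0.012],"rot": [0,0,0],"gripper": 0.1},
  {"offset": [0,0,0.01],"rot": [0,0,0],"gripper": 0.1},
  {"offset": [0,0,0],"rot": [0,0,0],"gripper": 0.1},
  {"offset": [0,0,0],"rot": [0,0,0],"gripper": 0.1},
])

```text
time: 8.22
position: [0.4845, 0.0356, 0.1704]
tool_rot: [2.557, 1.825, 0.0]
ft_force: [0.3, 0.5, -1.3]
grip_width: 0.221
```

```bash
python3 - <<'E'
from h import *
pair('p8',(240,160,320,240),(275,200,345,290),al=1.5);to(None)
E
```

```text
t 8.32 pos [0.4848 0.0356 0.1707] x [0.325 0.946 0.   ] y [ 0.946 -0.325  0.001] z [ 9.e-04 -1.e-04 -1.e+00] F [-0.36  0.27 -1.55] T [-0.02 -0.04  0.03] g 0.222
```

View pics/p8.png

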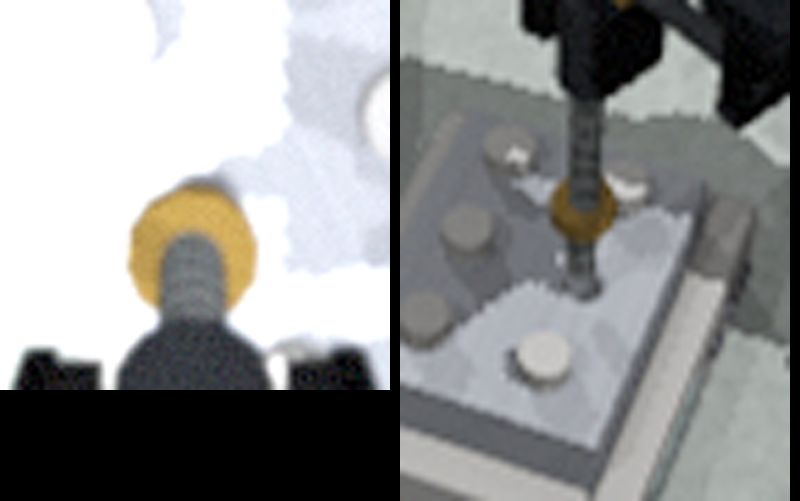

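```bash
python3 - <<'E'
from h import *
w=load('p8w');s=load('p8s')
b=(290,215,330,265);cv2.imwrite('pics/p8z.png',cv2.resize(cv2.convertScaleAbs(s['img'][b[1]:b[3],b[0]:b[2],::-1],alpha=1.8),None,fx=12,fy=12,interpolation=cv2.INTER_CUBIC))
print(proj(s,[.4835,.0315,.075]),proj(s,[.4835,.0315,.0864]),proj(s,[.4835,.0315,.1154]),'w',proj(w,[.4835,.0315,.075]),proj(w,[.4835,.0315,.1154]))
E
```

```text
(np.float64(308.14679095344627), np.float64(251.20489652635504)) (np.float64(308.3492197338999), np.float64(247.66188426186724)) (np.float64(308.88681796349766), np.float64(238.2525645170968)) w (np.float64(278.9870219843553), np.float64(202.90299962466307)) (np.float64(278.974733682913), np.float64(215.04312820915746))
```

View pics/p8z.png

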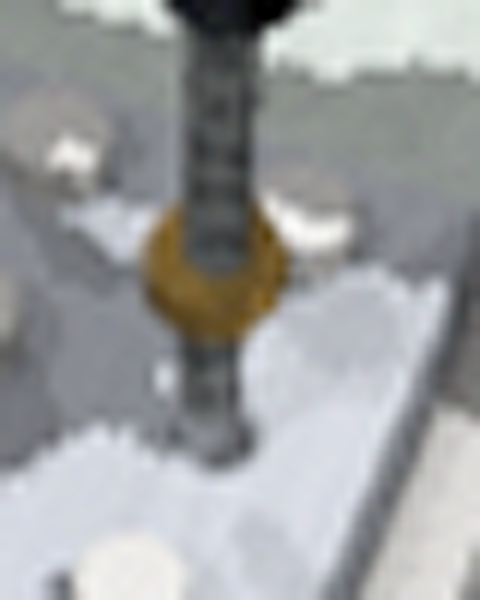

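```bash
python3 - <<'E'
from h import *
w=load('p8w')
b=(250,180,310,235);cv2.imwrite('pics/p8wz.png',cv2.resize(cv2.convertScaleAbs(w['img'][b[1]:b[3],b[0]:b[2],::-1],alpha=1.1),None,fx=12,fy=12,interpolation=cv2.INTER_CUBIC))
E
```

```text
(no output)
```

View pics/p8wz.png

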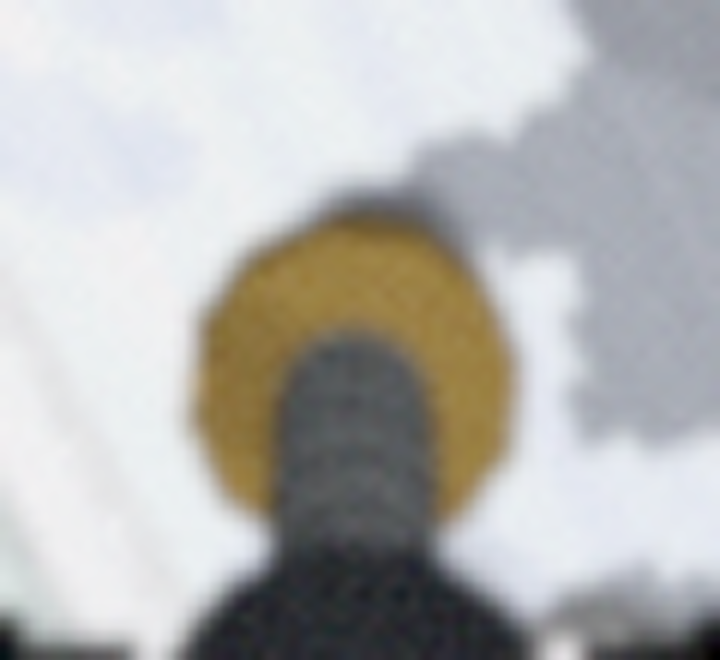

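carry_out([
  {"offset": [-0.0025,0.001,0],"rot": [0,0,0],"gripper": 0.1},
  {"offset": [0,0,0],"rot": [0,0,0],"gripper": 0.1},
  {"offset": [0,0,0],"rot": [0,0,0],"gripper": 0.1},
])

```text
time: 8.7
position: [0.4846, 0.0328, 0.1703]
tool_rot: [2.557, 1.825, 0.0]
ft_force: [-0.0, -0.1, -1.2]
grip_width: 0.221
```

```bash
python3 - <<'E'
from h import *
t,s=load('top0'),load('side0')
print('collar0',two(t,(392.8,221.8),s,(340.5,159.9)))
pair('p9',(250,180,310,240),(288,210,333,265),al=1.3);to(None)
E
```

```text
collar0 (array([ 0.54653043, -0.25386974,  0.05034647]), np.float64(0.0027313912529982995))
t 8.8 pos [0.4845 0.0329 0.1703] x [ 0.325  0.946 -0.   ] y [ 0.946 -0.325  0.   ] z [ 1.e-04 -1.e-04 -1.e+00] F [ 0.46  0.18 -1.76] T [-0.05 -0.07  0.02] g 0.222
```

View pics/p9.png

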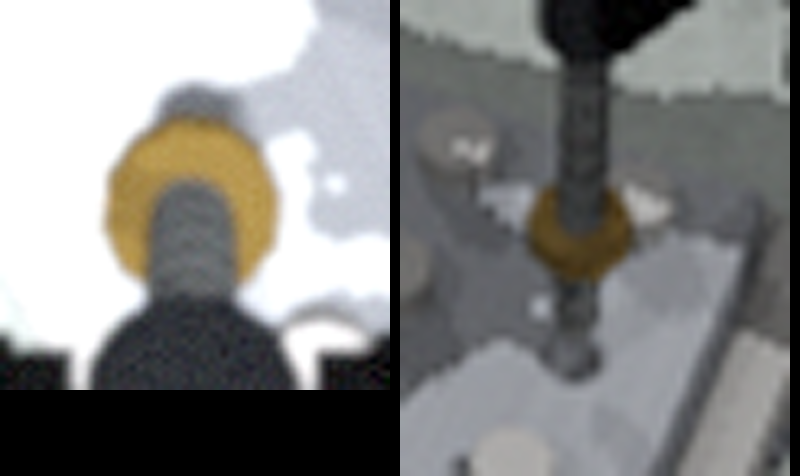

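The wrist view shows the well sliver centred at x≈197 against the collar at 192 in the crop. The side view shows the tip over the well's rim. Both agree to about 1 mm, so I'll lower gently and watch the forces.

carry_out([
  {"offset": [0,0,0.004],"rot": [0,0,0],"gripper": 0.1},
  {"offset": [0,0,0.003],"rot": [0,0,0],"gripper": 0.1},
  {"offset": [0,0,0.003],"rot": [0,0,0],"gripper": 0.1},
  {"offset": [0,0,0.002],"rot": [0,0,0],"gripper": 0.1},
  {"offset": [0,0,0],"rot": [0,0,0],"gripper": 0.1},
])

```text
time: 9.43
position: [0.4844, 0.0328, 0.158]
tool_rot: [-2.557, -1.825, 0.001]
ft_force: [-0.1, 0.6, -1.4]
grip_width: 0.213
```

carry_out([
  {"offset": [0,0,0.002],"rot": [0,0,0],"gripper": 0.1},
  {"offset": [0,0,0.002],"rot": [0,0,0],"gripper": 0.1},
  {"offset": [0,0,0.002],"rot": [0,0,0],"gripper": 0.1},
  {"offset": [0,0,0],"rot": [0,0,0],"gripper": 0.1},
])

```text
time: 9.93
position: [0.4844, 0.0328, 0.152]
tool_rot: [-2.557, -1.825, 0.0]
ft_force: [-0.5, -0.5, -2.2]
grip_width: 0.224
```

```bash
python3 - <<'E'
from h import *
pair('p10',(250,180,310,240),(288,210,333,265),al=1.3);to(None)
E
```

```text
t 10.03 pos [0.4845 0.0328 0.1522] x [ 0.325  0.946 -0.   ] y [ 0.946 -0.325 -0.   ] z [-1.e-04 -1.e-04 -1.e+00] F [ 0.7   1.03 -0.58] T [-0.06 -0.08  0.02] g 0.223
```

View pics/p10.png

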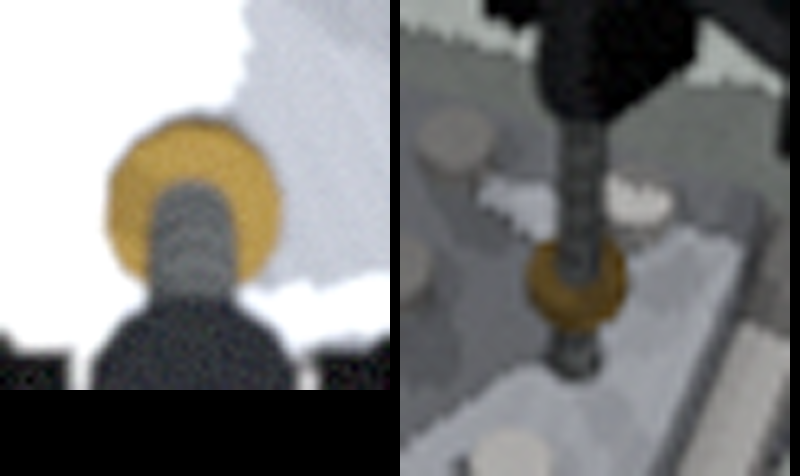

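No contact force so far, and the tip should be about 7 mm below the face. I'll continue down to where the collar should meet the face.

carry_out([
  {"offset": [0,0,0.003],"rot": [0,0,0],"gripper": 0.1},
  {"offset": [0,0,0.003],"rot": [0,0,0],"gripper": 0.1},
  {"offset": [0,0,0.003],"rot": [0,0,0],"gripper": 0.1},
  {"offset": [0,0,0.002],"rot": [0,0,0],"gripper": 0.1},
  {"offset": [0,0,0],"rot": [0,0,0],"gripper": 0.1},
])

```text
time: 10.65
position: [0.4844, 0.0328, 0.141]
tool_rot: [-2.557, -1.825, 0.0]
ft_force: [1.4, -0.9, -1.0]
grip_width: 0.222
```

carry_out([
  {"offset": [0,0,0.002],"rot": [0,0,0],"gripper": 0.1},
  {"offset": [0,0,0.002],"rot": [0,0,0],"gripper": 0.1},
  {"offset": [0,0,0.002],"rot": [0,0,0],"gripper": 0.1},
  {"offset": [0,0,0.002],"rot": [0,0,0],"gripper": 0.1},
])

```text
time: 11.15
position: [0.4845, 0.0328, 0.1331]
tool_rot: [2.557, 1.825, -0.0]
ft_force: [0.2, -0.5, -1.4]
grip_width: 0.219
```

carry_out([
  {"offset": [0,0,0.002],"rot": [0,0,0],"gripper": 0.1},
  {"offset": [0,0,0.002],"rot": [0,0,0],"gripper": 0.1},
])

```text
time: 11.4
position: [0.4845, 0.0328, 0.1291]
tool_rot: [2.557, 1.825, -0.0]
ft_force: [0.3, -0.3, -0.9]
grip_width: 0.217
```

```bash
python3 - <<'E'
from h import *
pair('p11',(250,180,310,240),(288,210,333,265),al=1.3);to(None)
E
```

```text
t 11.5 pos [0.4844 0.0327 0.129 ] x [ 0.325  0.946 -0.   ] y [ 0.946 -0.325 -0.   ] z [-3.e-04 -1.e-04 -1.e+00] F [ 0.06 -0.67 -1.81] T [-0.13 -0.1  -0.07] g 0.221
```

View pics/p11.png

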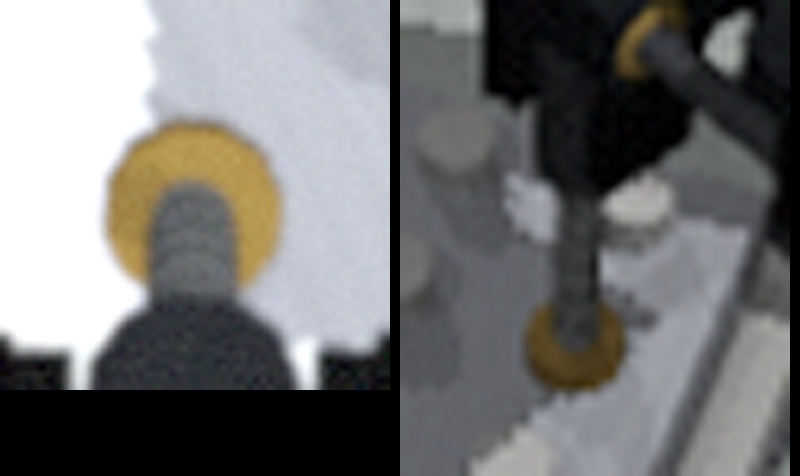

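The collar is almost at the face. It started about 5 mm up the rod, in line with the earlier height mismatch.

carry_out([
  {"offset": [0,0,0.002],"rot": [0,0,0],"gripper": 0.1},
])

```text
time: 11.62
position: [0.4846, 0.0328, 0.1273]
tool_rot: [2.557, 1.825, 0.0]
ft_force: [0.3, -0.6, -2.3]
grip_width: 0.221
```

carry_out([
  {"offset": [0,0,0.002],"rot": [0,0,0],"gripper": 0.1},
])

```text
time: 11.75
position: [0.4848, 0.0328, 0.1256]
tool_rot: [2.556, 1.825, 0.0]
ft_force: [-0.3, 0.1, 2.7]
grip_width: 0.217
```

carry_out([
  {"offset": [0,0,0.002],"rot": [0,0,0],"gripper": 0.1},
])

```text
time: 11.88
position: [0.4848, 0.0328, 0.1237]
tool_rot: [2.556, 1.825, 0.001]
ft_force: [-1.5, -1.4, 2.3]
grip_width: 0.223
```

carry_out([
  {"offset": [0,0,0.002],"rot": [0,0,0],"gripper": 0.1},
])

```text
time: 12.0
position: [0.4848, 0.0328, 0.1215]
tool_rot: [2.556, 1.825, 0.001]
ft_force: [-1.2, -1.2, 1.8]
grip_width: 0.222
```

The collar touched at TCP z≈0.1265 and now drags steadily at about 2 N. I'll go on in small steps and look for a steep rise.

carry_out([
  {"offset": [0,0,0.001],"rot": [0,0,0],"gripper": 0.1},
  {"offset": [0,0,0.001],"rot": [0,0,0],"gripper": 0.1},
])

```text
time: 12.25
position: [0.4847, 0.0328, 0.1193]
tool_rot: [2.556, 1.825, 0.0]
ft_force: [-0.9, -0.7, 2.5]
grip_width: 0.225
```

carry_out([
  {"offset": [0,0,0.001],"rot": [0,0,0],"gripper": 0.1},
  {"offset": [0,0,0.001],"rot": [0,0,0],"gripper": 0.1},
])

```text
time: 12.5
position: [0.4846, 0.0328, 0.1172]
tool_rot: [2.557, 1.825, 0.0]
ft_force: [0.2, -0.6, 3.1]
grip_width: 0.22
```

carry_out([
  {"offset": [0,0,0.001],"rot": [0,0,0],"gripper": 0.1},
  {"offset": [0,0,0.001],"rot": [0,0,0],"gripper": 0.1},
])

```text
time: 12.75
position: [0.4846, 0.0328, 0.1152]
tool_rot: [2.557, 1.825, 0.0]
ft_force: [0.7, -0.8, 2.5]
grip_width: 0.216
```

carry_out([
  {"offset": [0,0,0.001],"rot": [0,0,0],"gripper": 0.1},
  {"offset": [0,0,0.001],"rot": [0,0,0],"gripper": 0.1},
])

```text
time: 13.0
position: [0.4846, 0.0328, 0.1132]
tool_rot: [2.557, 1.825, 0.0]
ft_force: [-1.3, -1.6, 2.9]
grip_width: 0.222
```

carry_out([
  {"offset": [0,0,0.001],"rot": [0,0,0],"gripper": 0.1},
  {"offset": [0,0,0.001],"rot": [0,0,0],"gripper": 0.1},
])

```text
time: 13.25
position: [0.4846, 0.0328, 0.1112]
tool_rot: [2.557, 1.825, 0.0]
ft_force: [0.0, -0.3, 2.8]
grip_width: 0.223
```

carry_out([
  {"offset": [0,0,0.001],"rot": [0,0,0],"gripper": 0.1},
  {"offset": [0,0,0.001],"rot": [0,0,0],"gripper": 0.1},
])

```text
time: 13.5
position: [0.4845, 0.0328, 0.1092]
tool_rot: [2.557, 1.825, -0.0]
ft_force: [0.4, -1.6, 2.9]
grip_width: 0.224
```

carry_out([
  {"offset": [0,0,0.001],"rot": [0,0,0],"gripper": 0.1},
  {"offset": [0,0,0.001],"rot": [0,0,0],"gripper": 0.1},
])

```text
time: 13.75
position: [0.4845, 0.0328, 0.1072]
tool_rot: [2.557, 1.825, -0.0]
ft_force: [1.0, -0.4, 2.7]
grip_width: 0.222
```

carry_out([
  {"offset": [0,0,0.001],"rot": [0,0,0],"gripper": 0.1},
  {"offset": [0,0,0.001],"rot": [0,0,0],"gripper": 0.1},
])

```text
time: 14.0
position: [0.4845, 0.0328, 0.1052]
tool_rot: [2.557, 1.825, -0.0]
ft_force: [0.2, -1.0, 2.5]
grip_width: 0.221
```

carry_out([
  {"offset": [0,0,0.001],"rot": [0,0,0],"gripper": 0.1},
  {"offset": [0,0,0.001],"rot": [0,0,0],"gripper": 0.1},
])

```text
time: 14.25
position: [0.4845, 0.0328, 0.1032]
tool_rot: [2.557, 1.825, -0.0]
ft_force: [-0.1, -2.1, 3.1]
grip_width: 0.223
```

carry_out([
  {"offset": [0,0,0.001],"rot": [0,0,0],"gripper": 0.1},
])

```text
time: 14.38
position: [0.4848, 0.0329, 0.1028]
tool_rot: [2.556, 1.825, 0.0]
ft_force: [-1.9, -0.9, 10.8]
grip_width: 0.224
```

carry_out([
  {"offset": [0,0,0.001],"rot": [0,0,0],"gripper": 0.1},
])

```text
time: 14.5
position: [0.4852, 0.033, 0.1027]
tool_rot: [2.556, 1.825, 0.001]
ft_force: [-3.3, -0.8, 14.1]
grip_width: 0.216
```

carry_out([
  {"offset": [0,0,0.001],"rot": [0,0,0],"gripper": 0.1},
])

```text
time: 14.62
position: [0.4858, 0.0331, 0.1026]
tool_rot: [2.555, 1.825, 0.002]
ft_force: [-3.2, -0.9, 19.5]
grip_width: 0.222
```

carry_out([
  {"offset": [0,0,0.001],"rot": [0,0,0],"gripper": 0.1},
])

```text
time: 14.75
position: [0.4862, 0.0332, 0.1024]
tool_rot: [2.555, 1.824, 0.003]
ft_force: [-4.0, -1.2, 23.9]
grip_width: 0.22
```

The force rose steeply from 3 to 24 N over 0.6 mm at TCP z≈0.103, so this is the bottom. I'll unload at once.

carry_out([
  {"offset": [0,0,-0.002],"rot": [0,0,0],"gripper": 0.1},
  {"offset": [0,0,-0.0013],"rot": [0,0,0],"gripper": 0.1},
  {"offset": [0,0,0],"rot": [0,0,0],"gripper": 0.1},
])

```text
time: 15.12
position: [0.4848, 0.033, 0.1028]
tool_rot: [2.556, 1.825, 0.001]
ft_force: [0.6, 0.1, 5.6]
grip_width: 0.221
```

```bash
python3 - <<'E'
from h import *
pair('p12',(200,150,360,310),(270,150,350,280),al=1.5);to(None)
E
```

```text
t 15.22 pos [0.4849 0.033  0.1028] x [0.325 0.946 0.   ] y [ 0.946 -0.325  0.001] z [ 7.e-04  0.e+00 -1.e+00] F [ 0.82 -0.85  6.18] T [-0.28 -0.08  0.03] g 0.219
```

View pics/p12.png

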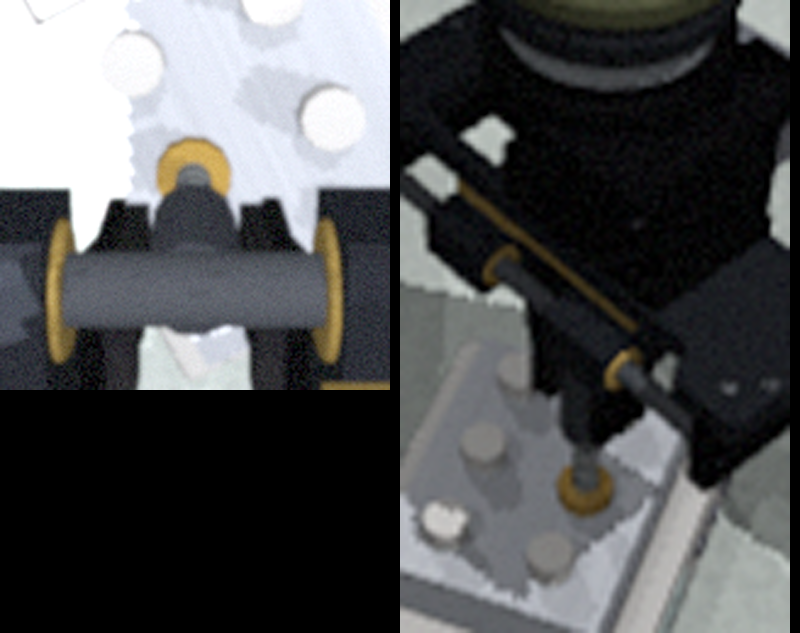

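The rod still rests with 6 N at z 0.1028, so it did not slip. The depth works out to 75 − (10 + 102.8 − 94.3) ≈ 56.5 mm. I'll release and retreat straight up.

carry_out([
  {"offset": [0,0,0],"rot": [0,0,0],"gripper": 0.4},
  {"offset": [0,0,0],"rot": [0,0,0],"gripper": 0.6},
  {"offset": [0,0,0],"rot": [0,0,0],"gripper": 0.6},
  {"offset": [0,0,0],"rot": [0,0,0],"gripper": 0.6},
  {"offset": [0,0,-0.02],"rot": [0,0,0],"gripper": 0.6},
  {"offset": [0,0,-0.03],"rot": [0,0,0],"gripper": 0.6},
  {"offset": [0,0,-0.03],"rot": [0,0,0],"gripper": 0.6},
  {"offset": [0,0,-0.02],"rot": [0,0,0],"gripper": 0.6},
  {"offset": [0,0,0],"rot": [0,0,0],"gripper": 0.6},
])

```text
time: 16.35
position: [0.4856, 0.033, 0.2038]
tool_rot: [2.555, 1.824, 0.003]
ft_force: [0.0, 0.9, 0.1]
grip_width: 0.604
```

```bash
python3 - <<'E'
from h import *
pair('p13',(200,100,360,280),(260,170,360,300),al=1.6);to(None)
s=load('p13s')
for z in (.1185,.1587): print(proj(s,[.4837,.0315,z]))
b=(285,190,335,265);cv2.imwrite('pics/p13z.png',cv2.resize(cv2.convertScaleAbs(s['img'][b[1]:b[3],b[0]:b[2],::-1],alpha=1.8),None,fx=8,fy=8,interpolation=cv2.INTER_CUBIC))
E
```

```text
t 16.45 pos [0.4841 0.0328 0.2017] x [ 0.325  0.946 -0.   ] y [ 0.946 -0.325 -0.001] z [-9.e-04 -1.e-04 -1.e+00] F [ 0.24 -0.21 -0.94] T [-0.05 -0.09 -0.03] g 0.601
(np.float64(308.8470813681557), np.float64(237.16697180870855))
(np.float64(309.65195554966704), np.float64(222.99785825529216))
```

View pics/p13.png

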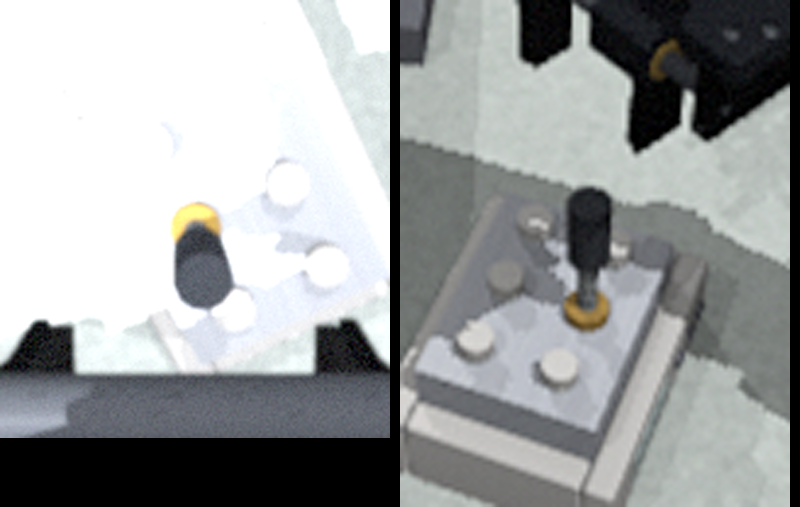

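View pics/p13z.png

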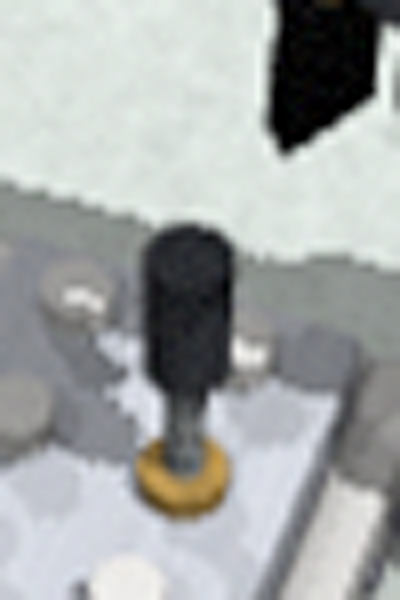

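The rod stands upright with its collar flush on the face: handle top at side pixel (309,222), predicted (309.7,223). Next I'll work out the true fingertip height and the rule geometry.

```bash
python3 - <<'E'
from h import *
s=load('p13s')
for z in (.1937,.2017,.21,.22,.23,.24,.25): print(z,proj(s,[.4841,.0328,z]))
t0,s0=load('top0'),load('side0')
T=np.array([[120+x*.1795,175+y*.1795] for x,y in((207,50),(315,88),(160,475),(43,437))])
S=np.array([[175+x*.2436,305+y*.2436] for x,y in((44,100),(127,32),(353,308),(260,386))])
tt=np.array([onz(t0,*p,.012) for p in T]);ss=np.array([onz(s0,*p,.012) for p in S])
for a in(tt,ss):
    c=a.mean(0);f=(a[0]+a[1])/2;n=(a[2]+a[3])/2;u=(f-n)/np.linalg.norm(f-n);print('c',c,'L',np.linalg.norm(f-n),'W',np.linalg.norm(a[0]-a[1]),'ang',np.degrees(np.arctan2(u[1],u[0])))
# fin: cursor blob
for nm,d,b in(('t',t0,(130,215,165,250)),('s',s0,(205,335,250,380))):
    cv2.imwrite(f'pics/cur{nm}.png',cv2.resize(cv2.convertScaleAbs(d['img'][b[1]:b[3],b[0]:b[2],::-1],alpha=4),None,fx=10,fy=10,interpolation=cv2.INTER_CUBIC))
E
python3 -c "
import cv2,numpy as np
a=cv2.imread('pics/curt.png');b=cv2.imread('pics/curs.png');print(a.shape,b.shape)
a=cv2.copyMakeBorder(a,0,100,0,0,cv2.BORDER_CONSTANT);cv2.imwrite('pics/cur.png',np.hstack([a,b]))"
```

```text
0.1937 (np.float64(309.8268167572344), np.float64(209.9892798038629))
0.2017 (np.float64(310.0048424280043), np.float64(206.75976479492255))
0.21 (np.float64(310.19320075828404), np.float64(203.34280783547752))
0.22 (np.float64(310.42524468009964), np.float64(199.13336250663232))
0.23 (np.float64(310.66306571512706), np.float64(194.81911614687405))
0.24 (np.float64(310.90688232892796), np.float64(190.39610563219026))
0.25 (np.float64(311.156924142923), np.float64(185.86016546318487))
c [0.53239438 0.2497085  0.012     ] L 0.15948968826286583 W 0.04425126664999158 ang -19.590735417616973
c [0.53168099 0.25408218 0.012     ] L 0.1587550494796005 W 0.04545597373207186 ang -18.41642101424245
(350, 350, 3) (450, 450, 3)
```

View pics/cur.png

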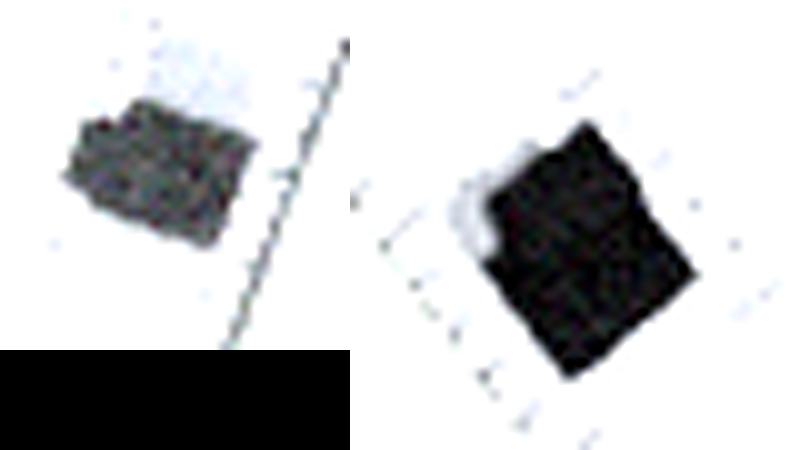

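```bash
python3 - <<'E'
from h import *
t0=load('top0')
f=onz(t0,142.1,231.6,.052);c=np.array([.5322,.2515]);u=np.array([.944,-.330]);n=np.array([.33,.944])
print(f,'reading',(f[:2]-c)@u+.045,'off',(f[:2]-c)@n)
g=c+u*((f[:2]-c)@u); print(g)
to([g[0],g[1],.2])
E
```

```text
[0.50961839 0.25982834 0.052     ] reading 0.020934610380453952 off 0.0004100264487537673
[0.50948227 0.25944158]
t 16.45 pos [0.4841 0.0328 0.2017] x [ 0.325  0.946 -0.   ] y [ 0.946 -0.325 -0.001] z [-9.e-04 -1.e-04 -1.e+00] F [ 0.24 -0.21 -0.94] T [-0.05 -0.09 -0.03] g 0.601
tool shift [ 0.2226 -0.0496  0.0017]
```

carry_out([
  {"offset": [0.03,-0.006,0],"rot": [0,0,0],"gripper": 0.6},
  {"offset": [0.045,-0.01,0],"rot": [0,0,0],"gripper": 0.6},
  {"offset": [0.045,-0.01,0],"rot": [0,0,0],"gripper": 0.6},
  {"offset": [0.045,-0.01,0],"rot": [0,0,0],"gripper": 0.6},
  {"offset": [0.04,-0.009,0],"rot": [0,0,0],"gripper": 0.6},
  {"offset": [0.0175,-0.0045,0],"rot": [0,0,0],"gripper": 0.6},
  {"offset": [0,0,0.02],"rot": [0,0,0],"gripper": 0.6},
  {"offset": [0,0,0.03],"rot": [0,0,0],"gripper": 0.6},
  {"offset": [0,0,0.02],"rot": [0,0,0],"gripper": 0.6},
  {"offset": [0,0,0],"rot": [0,0,0],"gripper": 0.6},
])

```text
time: 17.7
position: [0.5086, 0.2573, 0.1299]
tool_rot: [-2.557, -1.824, 0.007]
ft_force: [-0.3, 0.1, 0.9]
grip_width: 0.602
```

```bash
python3 - <<'E'
from h import *
pair('p14',(150,60,410,300),(150,280,310,410),al=1.6);to(None);snap('top','t14')
E
```

```text
t 17.8 pos [0.5102 0.259  0.1327] x [ 0.325  0.946 -0.   ] y [ 0.946 -0.325  0.   ] z [ 2.e-04 -1.e-04 -1.e+00] F [ 0.17 -0.04  0.31] T [-0.02 -0.07 -0.01] g 0.598
```

View pics/p14.png

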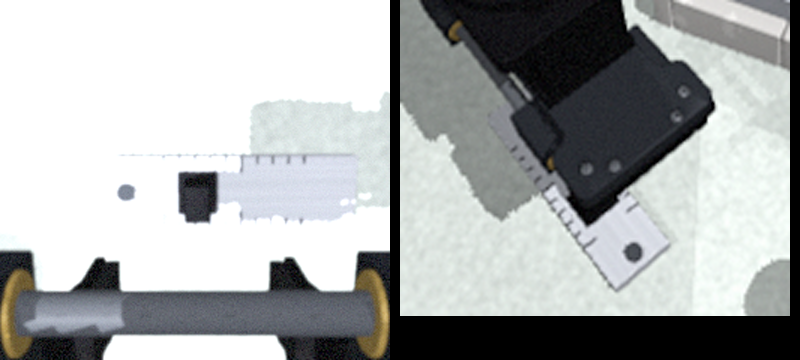

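View pics/t14.png

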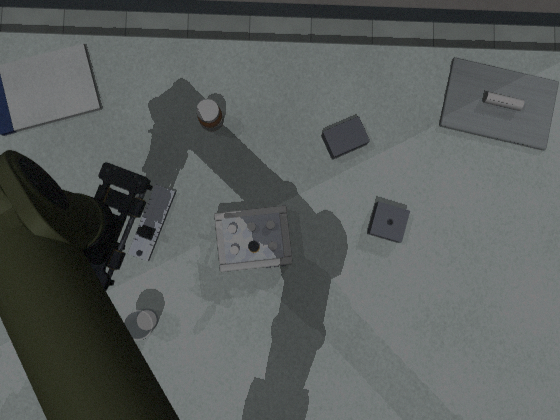

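The wrist view shows the rule aligned with the image's x axis and the cursor left of the middle. The top view shows the rod upright in the well at (254,246) and the bystanders unmoved. I'll zoom the wrist image.

```bash
python3 - <<'E'
from h import *
w=load('p14w')
b=(220,155,395,215)
cv2.imwrite('pics/p14z.png',cv2.resize(cv2.convertScaleAbs(w['img'][b[1]:b[3],b[0]:b[2],::-1],alpha=1.0),None,fx=4.5,fy=4.5,interpolation=cv2.INTER_CUBIC))
t=load('t14');b=(235,225,275,265)
cv2.imwrite('pics/t14z.png',cv2.resize(cv2.convertScaleAbs(t['img'][b[1]:b[3],b[0]:b[2],::-1],alpha=2),None,fx=10,fy=10,interpolation=cv2.INTER_CUBIC))
E
```

```text
(no output)
```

View pics/p14z.png

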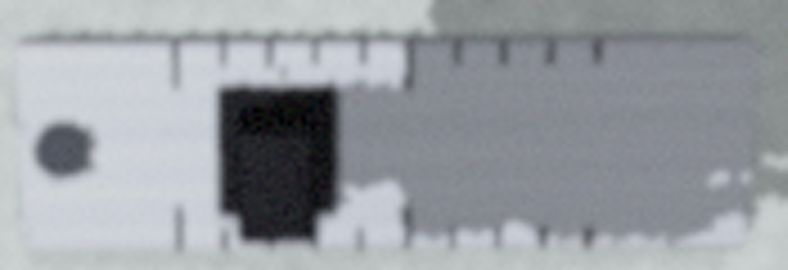

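View pics/t14z.png

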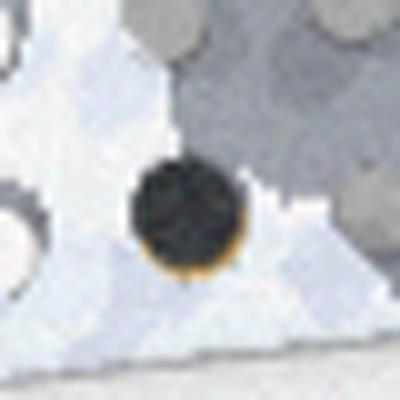

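```bash
python3 - <<'E'
from h import *
w=load('p14w');st,M=to(None)
e=onz(w,281.7,207.3,.052);print('edge',e,'tool rel',M.T@(e-st['position']))
c=onz(w,220+278.5/4.5,155+148/4.5,.018);print('base centre?',c,M.T@(c-st['position']))
a=onz(w,220+400/4.5,155+38/4.5,.012);b=onz(w,220+400/4.5,155+250/4.5,.012);print('rule mid',M.T@((a+b)/2-st['position']),np.linalg.norm(a-b))
z0=onz(w,220+178/4.5,155+145/4.5,.012);z5=onz(w,220+408/4.5,155+145/4.5,.012);print('0 mark',M.T@(z0-st['position']),'50',M.T@(z5-st['position']),M.T@(z5-z0))
for z in (.052,.04): print(proj(w,st['position']*[1,1,0]+[0,0,z]))
h=load('t14');print('handle top',onz(h,235+18.8,225+21.2,.159))
E
```

```text
t 17.85 pos [0.5105 0.2594 0.1333] x [0.325 0.946 0.001] y [ 0.946 -0.325  0.001] z [ 1.2e-03  4.0e-04 -1.0e+00] F [ 0.94  0.28 -0.37] T [-0.03 -0.11  0.02] g 0.594
edge [0.50951259 0.25270369 0.052     ] tool rel [-0.00670025  0.00110794  0.08128238]
base centre? [0.51315222 0.26230748 0.018     ] [0.00353826 0.0013917  0.11529079]
rule mid [0.00276956 0.02783498 0.12131794] 0.04695149703860284
0 mark [ 0.00299432 -0.02044374  0.12126745] 50 [0.00297562 0.02956936 0.12131992] [-1.87002506e-05  5.00130986e-02  5.24759482e-05]
(np.float64(280.32124041459286), np.float64(199.85212772540166))
(np.float64(280.3185681140634), np.float64(196.72138874102637))
handle top [0.48541202 0.02758687 0.159     ]
```

carry_out([
  {"offset": [0.003,0.0013,0.01],"rot": [0,0,0],"gripper": 0.6},
  {"offset": [0,0,0.02],"rot": [0,0,0],"gripper": 0.6},
  {"offset": [0,0,0.02],"rot": [0,0,0],"gripper": 0.6},
  {"offset": [0,0,0.02],"rot": [0,0,0],"gripper": 0.6},
  {"offset": [0,0,0.015],"rot": [0,0,0],"gripper": 0.6},
  {"offset": [0,0,0.015],"rot": [0,0,0],"gripper": 0.6},
  {"offset": [0,0,0],"rot": [0,0,0],"gripper": 0.6},
  {"offset": [0,0,0],"rot": [0,0,0],"gripper": 0.6},
])

```text
time: 18.85
position: [0.5125, 0.2621, 0.033]
tool_rot: [2.557, 1.826, 0.001]
ft_force: [1.2, -0.0, 0.0]
grip_width: 0.596
```

```bash
python3 - <<'E'
from h import *
pair('p15',(170,120,390,300),(150,280,310,410),al=2.2);to(None)
E
```

```text
t 18.95 pos [0.5128 0.2622 0.0333] x [0.325 0.946 0.001] y [ 0.946 -0.325  0.001] z [ 1.4e-03  5.0e-04 -1.0e+00] F [-0.37 -0.06 -0.06] T [-0.02 -0.06  0.01] g 0.6
```

View pics/p15.png

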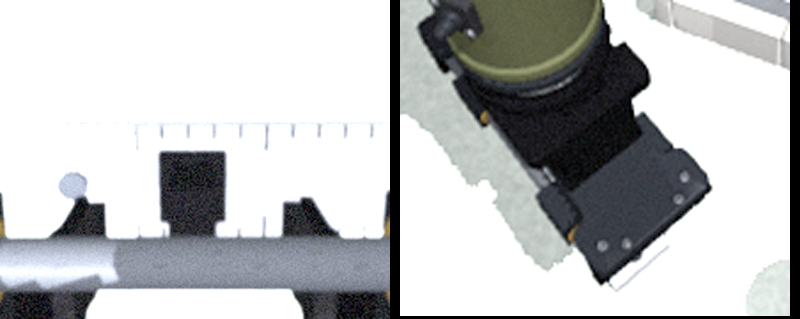

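The jaw gap's apparent size puts the tips at z 0.057, or TCP + 24 mm, with the fin centred between them. I'll descend another 25 mm and pinch.

carry_out([
  {"offset": [0,0,0.008],"rot": [0,0,0],"gripper": 0.6},
  {"offset": [0,0,0.008],"rot": [0,0,0],"gripper": 0.6},
  {"offset": [0,0,0.007],"rot": [0,0,0],"gripper": 0.5},
  {"offset": [0,0,0],"rot": [0,0,0],"gripper": 0.4},
], grip_force=8)

```text
time: 19.45
position: [0.5115, 0.2614, 0.0086]
tool_rot: [-2.556, -1.825, 0.003]
ft_force: [0.2, 0.0, 0.5]
grip_width: 0.467
```

carry_out([
  {"offset": [0,0,0],"rot": [0,0,0],"gripper": 0.2},
  {"offset": [0,0,0],"rot": [0,0,0],"gripper": 0.1},
  {"offset": [0,0,0],"rot": [0,0,0],"gripper": 0.1},
  {"offset": [0,0,0],"rot": [0,0,0],"gripper": 0.1},
  {"offset": [0,0,0],"rot": [0,0,0],"gripper": 0.1},
])

```text
time: 20.08
position: [0.5122, 0.262, 0.0098]
tool_rot: [2.557, 1.826, 0.0]
ft_force: [-0.5, -0.9, 1.8]
grip_width: 0.185
```

```bash
python3 - <<'E'
from h import *
pair('p16',(170,120,390,300),(150,280,310,410),al=1.3);to(None)
E
```

```text
t 20.18 pos [0.5122 0.2619 0.0098] x [0.325 0.946 0.   ] y [ 0.946 -0.325  0.   ] z [ 3.e-04  1.e-04 -1.e+00] F [-1.31  0.65  2.76] T [-0.04  0.06  0.01] g 0.18
```

View pics/p16.png

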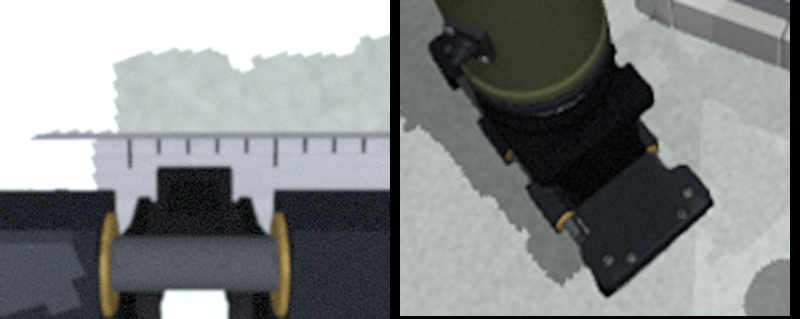

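The opening is 0.18 (15.7 mm), which matches the 16 mm fin, and the cursor reads about 22 mm. I'll slide it +34.5 mm along tool y.

carry_out([
  {"offset": [0,0.003,0],"rot": [0,0,0],"gripper": 0.1},
  {"offset": [0,0.005,0],"rot": [0,0,0],"gripper": 0.1},
  {"offset": [0,0.006,0],"rot": [0,0,0],"gripper": 0.1},
  {"offset": [0,0.006,0],"rot": [0,0,0],"gripper": 0.1},
  {"offset": [0,0.006,0],"rot": [0,0,0],"gripper": 0.1},
  {"offset": [0,0.005,0],"rot": [0,0,0],"gripper": 0.1},
  {"offset": [0,0.0035,0],"rot": [0,0,0],"gripper": 0.1},
  {"offset": [0,0,0],"rot": [0,0,0],"gripper": 0.1},
  {"offset": [0,0,0],"rot": [0,0,0],"gripper": 0.1},
], grip_force=15)

```text
time: 21.3
position: [0.546, 0.2505, 0.0098]
tool_rot: [2.556, 1.825, 0.003]
ft_force: [1.5, 1.1, 3.2]
grip_width: 0.18
```

```bash
python3 - <<'E'
from h import *
pair('p17',(140,120,390,300),(150,280,310,410),al=1.3);to(None)
w=load('p17w');b=(180,130,340,200);cv2.imwrite('pics/p17z.png',cv2.resize(cv2.convertScaleAbs(w['img'][b[1]:b[3],b[0]:b[2],::-1],alpha=1.3),None,fx=5,fy=5,interpolation=cv2.INTER_CUBIC))
E
```

```text
t 21.4 pos [0.546  0.2505 0.0098] x [0.325 0.946 0.001] y [ 0.946 -0.325  0.002] z [ 2.1e-03  4.0e-04 -1.0e+00] F [2.07 1.42 2.3 ] T [ 0.11 -0.65  0.1 ] g 0.178
```

View pics/p17z.png

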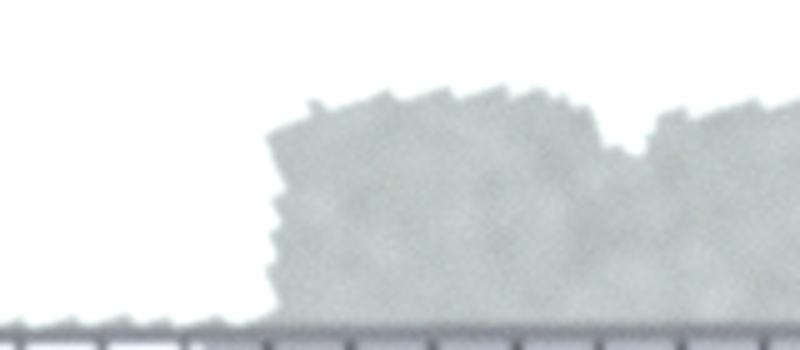

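```bash
python3 - <<'E'
from h import *
w=load('p17w');b=(160,180,360,240);cv2.imwrite('pics/p17y.png',cv2.resize(cv2.convertScaleAbs(w['img'][b[1]:b[3],b[0]:b[2],::-1],alpha=1.6),None,fx=4,fy=4,interpolation=cv2.INTER_CUBIC))
E
```

```text
(no output)
```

View pics/p17y.png

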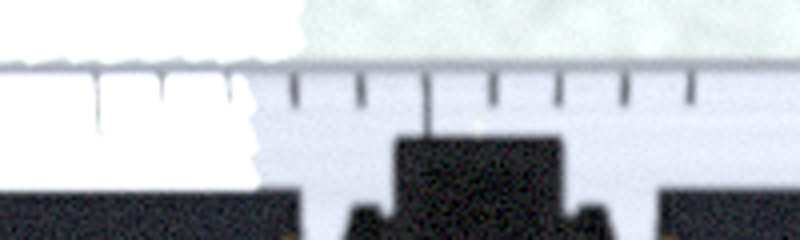

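The cursor reads (479−97)/66.2 → 57.7 mm, so I'll nudge it back about 1.2 mm.

carry_out([
  {"offset": [0,-0.0007,0],"rot": [0,0,0],"gripper": 0.1},
  {"offset": [0,-0.0008,0],"rot": [0,0,0],"gripper": 0.1},
  {"offset": [0,0,0],"rot": [0,0,0],"gripper": 0.1},
])

```text
time: 21.78
position: [0.5436, 0.2513, 0.0098]
tool_rot: [2.556, 1.826, 0.001]
ft_force: [3.1, 1.1, 3.3]
grip_width: 0.181
```

```bash
python3 - <<'E'
from h import *
w=snap('wrist','p18w');to(None);b=(160,180,360,240);cv2.imwrite('pics/p18y.png',cv2.resize(cv2.convertScaleAbs(w['img'][b[1]:b[3],b[0]:b[2],::-1],alpha=1.6),None,fx=4,fy=4,interpolation=cv2.INTER_CUBIC))
E
```

```text
t 21.82 pos [0.5436 0.2513 0.0098] x [0.325 0.946 0.   ] y [ 0.946 -0.325  0.001] z [ 7.e-04  3.e-04 -1.e+00] F [2.53 1.36 3.72] T [ 0.17 -0.61  0.07] g 0.18
```

View pics/p18y.png

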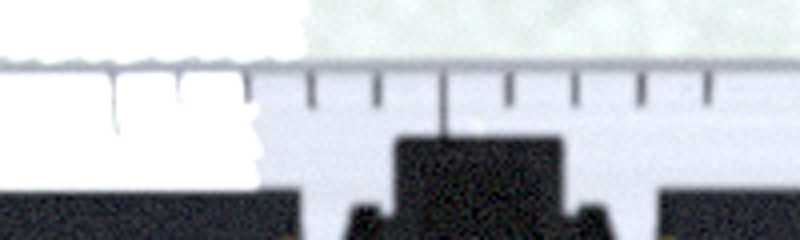

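It now reads 55.3 mm, an overshoot. I'll nudge forward 1 mm.

carry_out([
  {"offset": [0,0.001,0],"rot": [0,0,0],"gripper": 0.1},
  {"offset": [0,0,0],"rot": [0,0,0],"gripper": 0.1},
  {"offset": [0,0,0],"rot": [0,0,0],"gripper": 0.1},
])

```text
time: 22.2
position: [0.5436, 0.2513, 0.0097]
tool_rot: [-2.556, -1.826, 0.001]
ft_force: [1.0, 1.2, 6.5]
grip_width: 0.182
```

```bash
python3 - <<'E'
from h import *
to(None)
E
```

```text
t 22.2 pos [0.5436 0.2513 0.0097] x [ 0.324  0.946 -0.   ] y [ 0.946 -0.324 -0.001] z [-1.e-03  2.e-04 -1.e+00] F [0.96 1.16 6.52] T [ 0.23 -0.19  0.09] g 0.182
```

carry_out([
  {"offset": [0,0.001,0],"rot": [0,0,0],"gripper": 0.1},
  {"offset": [0,0.0005,0],"rot": [0,0,0],"gripper": 0.1},
  {"offset": [0,0,0],"rot": [0,0,0],"gripper": 0.1},
])

```text
time: 22.58
position: [0.5442, 0.2511, 0.0097]
tool_rot: [-2.555, -1.826, 0.003]
ft_force: [-1.8, 1.0, 6.8]
grip_width: 0.184
```

```bash
python3 - <<'E'
from h import *
to(None)
E
```

```text
t 22.57 pos [0.5442 0.2511 0.0097] x [ 0.324  0.946 -0.001] y [ 0.946 -0.324 -0.002] z [-2.3e-03  1.0e-04 -1.0e+00] F [-1.83  0.98  6.81] T [0.26 0.24 0.03] g 0.184
```

The cursor moved +0.6 mm, to about 56 mm, which is well inside the tolerance. I'll release, lift straight up and look.

carry_out([
  {"offset": [0,0,0],"rot": [0,0,0],"gripper": 0.3},
  {"offset": [0,0,0],"rot": [0,0,0],"gripper": 0.5},
  {"offset": [0,0,0],"rot": [0,0,0],"gripper": 0.5},
  {"offset": [0,0,0],"rot": [0,0,0],"gripper": 0.5},
  {"offset": [0,0,-0.015],"rot": [0,0,0],"gripper": 0.5},
  {"offset": [0,0,-0.03],"rot": [0,0,0],"gripper": 0.5},
  {"offset": [0,0,-0.04],"rot": [0,0,0],"gripper": 0.5},
  {"offset": [0,0,-0.035],"rot": [0,0,0],"gripper": 0.5},
  {"offset": [0,0,0],"rot": [0,0,0],"gripper": 0.5},
  {"offset": [0,0,0],"rot": [0,0,0],"gripper": 0.5},
])

```text
time: 23.82
position: [0.5455, 0.25, 0.1297]
tool_rot: [2.556, 1.825, -0.0]
ft_force: [-1.3, 0.0, -1.1]
grip_width: 0.502
```

```bash
python3 - <<'E'
from h import *
w=snap('wrist','p19w');s=snap('side','p19s');t=snap('top','p19t');to(None)
b=(160,140,360,220)
cv2.imwrite('pics/p19z.png',cv2.resize(cv2.convertScaleAbs(w['img'][b[1]:b[3],b[0]:b[2],::-1],alpha=1.0),None,fx=4,fy=4,interpolation=cv2.INTER_CUBIC))
def c(d,b):return cv2.resize(cv2.convertScaleAbs(d['img'][b[1]:b[3],b[0]:b[2],::-1],alpha=1.8),(390,390),interpolation=cv2.INTER_CUBIC)
cv2.imwrite('pics/p19st.png',np.hstack([c(s,(280,190,350,260)),c(t,(225,215,285,275))]))
E
```

```text
t 23.98 pos [0.545  0.2498 0.1284] x [ 0.325  0.946 -0.001] y [ 0.946 -0.325 -0.002] z [-2.e-03 -8.e-04 -1.e+00] F [-0.14  0.27  0.01] T [-0.04 -0.14 -0.01] g 0.498
```

View pics/p19z.png

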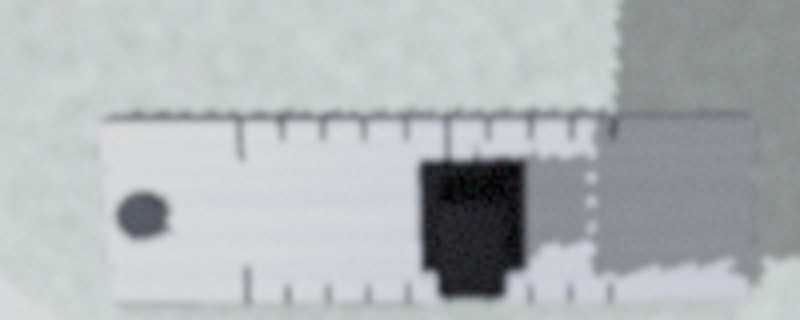

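View pics/p19st.png

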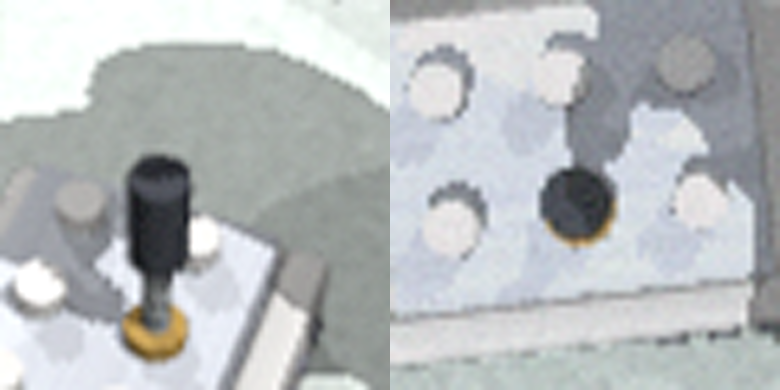

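View pics/p19s.png

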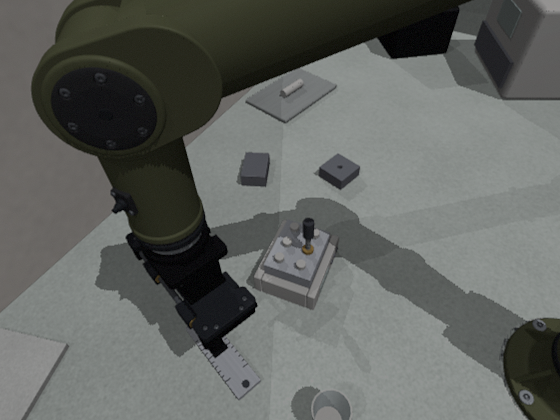

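```bash
python3 - <<'E'
from h import *
t=load('p19t');s=load('p19s')
print(two(t,(253.8,246.5),s,(308.7,222.3)))
w=load('p19w');st,M=to(None)
z0=onz(w,160+244/4,140+210/4,.012);c=onz(w,160+473/4,140+215/4,.018);print('reading',(M.T@(c-z0)))
E
```

```text
(array([0.4859305 , 0.02814037, 0.15546635]), np.float64(0.002244926810265106))
t 23.98 pos [0.545  0.2498 0.1284] x [ 0.325  0.946 -0.001] y [ 0.946 -0.325 -0.002] z [-2.e-03 -8.e-04 -1.e+00] F [-0.14  0.27  0.01] T [-0.04 -0.14 -0.01] g 0.498
reading [ 1.32794267e-05  5.62060119e-02 -6.09126225e-03]
```

```bash
python3 -c "
from h import *
print(workorder.close_job())"
```

```text
the job is handed in; nothing more can be done
None
```

I measured the well at about 56.5 mm deep, left the rod standing in it and set the cursor to about 56.2 mm. I then handed the job in, about 24 s into the 72 s allowed, and no verdict came back.

**Depth:** Once the collar met the block, the push stayed steady at 2–3 N. At tool height 0.103 m the wrist force then rose steeply, reaching about 24 N (limit 30 N). I let it climb over three extra 1 mm steps before backing off. The depth comes from how far the tool sat above its height when it gripped the rod in the stand.

**Last checks:**
- **Rod:** it stands released in the well with the collar flush on the face, leaning about 0.05 rad.
- **Cursor:** it reads 56.1–56.2 mm against the rule's marks in the wrist camera.
- **Bystanders:** the jar, slide box and beaker look unmoved in the pictures.
- **Robot:** the gripper is clear and touches nothing.

**What disagreed:**
- **Fingertips:** they sat about 24 mm behind the reported tool point, not 8 mm ahead of it as stated. I set the grasp heights from the pictures, and the depth reading uses only height differences, so it is not affected.
- **Collar:** it started about 8 mm up the rod, not at its lowest position.
- **Rod in the stand:** it tipped about 5 mm before I gripped it, for no reason I could find. Closing the jaws straightened it.
- **Camera check of depth:** the handle's height in two views gave about 59.5 ± 3 mm. That is rougher than the tool reading and just within its error, so I kept 56.5 mm.

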